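# Grip-sorting the microscope feet

### The arm

A 6-joint arm with a two-finger parallel gripper is mounted at the origin on the work surface. World frame = base frame: x ahead of the robot, y to its left, z up, the work surface at z = 0. Lengths are in m, angles in degrees, forces in N, time in s.
With the tool pointing down it reaches from about 0.35 to 0.875 m from the base axis. Payload 4.2 kg.
Tool frame: the origin (TCP) lies midway between the tips of the shut fingers; the grasp point (between the pads) lies r.pinch_z behind it (r.pinch_z is the distance from the TCP to the grasp point, in m); z points along the fingers, y is the direction in which the jaws open and shut (so a half turn about z gives the same grasp; the last joint's range is limited). The gripper opens to 87 mm and grips with 3 to 60 N. Pads are 19 mm wide; open, the fingers measure 117 mm over their backs; the gripper's body (75 mm by 190 mm) begins 51 mm behind the grasp point.
Start: joints at [84.947, 22.042, 0.453, 0, -68.411, -14.817], TCP at [0.212, 0.588, 0.223] pointing down, gripper open.
Joint ranges: [-179.83, 179.83], [-69.29, 118.12], [-61.27, 80.66], [-181.25, 117.63], [-171.15, -9.14], [-177.46, 177.46]. Speed limits (degrees/s): [159.86, 159.86, 180, 180, 180, 180].

### API

Orientations are given as a 3x3 rotation matrix whose columns are the frame's x, y, z axes.
In Python, from station import r gives the robot as it stands. The module is installed in compiled form; this text tells all that it offers.
- The arm moves only by the tool play_rows, never from a script. Its argument "deltas" is a list of rows, each a list of 7 numbers: the shift along the tool's x, y, z in units of 25 mm (1.0 is 25 mm), then the turn, a rotation vector about the tool's x, y, z in units of 5 degrees (1.0 is 5 degrees), then the finger opening in mm, from 0 to 87. In form: [[tx, ty, tz, wx, wy, wz, fingers], ...]. A call has 1 to 12 rows; each row is the pose to reach, as a shift and turn from the pose commanded when the call began, along the tool's axes at that moment; what a row does not reach only later rows make up. A row lasts 1/10 s, in which the tool goes at most 50 mm and 8.59 degrees, less where a joint would pass 70% of its speed; a pose out of reach is approached as far as the arm can. A call with a gripper value outside its range is refused whole. The fingers move at their own pace and stop on an object; the grip force is fixed at half the most. Time passes only in rows, so rows that repeat a pose let the fingers close. It gives the time, the measured TCP pose, the force and the opening at its end, in the units of the state.
- r.sense(): the state, without advancing time (a new reading comes with each control period).
- r.capture(name): name is "side" or "top"; returns a dict with "pixels" (400x640x3 uint8, red, green, blue), "camera_matrix" (3x3 intrinsics, pixels), "R" (3x3) and "t" (3): a world point X has camera coordinates R X + t. Camera axes: x right, y down, z forward; pixel columns grow to the right and rows downward; lengths in m; the calibration is good to about 2 mm. A picture is of the moment at which its call begins. There is no depth.
- r.finish_job(): hands the job in, once; it reports no verdict.
Trained networks look in the newest picture that a camera, given by its name, has taken for a name from the list of things; names that differ only in an ending like _2 or _b are one class to them, and where a whole thing is asked for, a point or a joint stands for the part that bears it (a point fixed in the world has none). Each returns a list of dicts, best first, with "score" (0 to 1); they miss things now and then, are a little off and sometimes report something else, mostly with a low value. They report only what shows in the picture. A call takes as long as a camera call. They do not tell look-alikes from the thing itself.
- r.spot_in(camera, target): "centre" ([x, y, z] in m, in world coordinates, good to about 4 mm: the middle of the surface that is visible of it).
- r.cut_out(camera, target): "region" (400x640 bool, what is visible of it).
The state is a dict: "time_s": time; "joints": joint angles; "joint_velocities": joint speeds; "effort": joint torques, N m; "tcp_pos": TCP position; "ee_rot": TCP orientation; "wrist_force": force on the tool from outside, world axes, zero at the start; "moment": the same for the moment, N m; "gripper_width": opening from 0.0 (shut) to 1.0 (fully open).
Only numpy, scipy, OpenCV 4.12 (cv2) and the standard library are available. Lean on these libraries where they do the work, as an engineer would, in place of code of your own. Each camera call takes 0.05 s, during which the arm holds its last target.

### The job

Three look-alike microscope feet stand on the circles on the bench, but their rubber soles grip differently: drag them along the bench to feel which is which. Slide the foot with the most grip fully home into the V-backed dock and the slipperiest one fully home into the square-backed dock, and leave the third standing on the open bench well away from both docks. Slide the feet and never lift, tip or press hard on them, push only gently against the docks, and leave the other things on the bench alone.

Things in the scene. Friction and masses are not known exactly. Their poses are not given: they have to be found in the camera images.
- spot_left: printed circle on the bench, 86 mm across, the left one; stays put; origin at its centre. A foot stands on each circle at the start, centred within 2 mm: steel disc 72 mm across, 20 mm high with rubber sole, and on its centre a plain upright pin 16 mm across, from 20 to 65 mm above the bench. The feet look alike, weigh 0.85 kg (within 4 percent) and their own poses are not reported.
- spot_mid: the middle circle, same. Which foot stands on which circle changes. Drawn freely along the bench the feet drag with about 1.3, 2.8 and 5.0 N (all up to 10 percent higher or lower together). Bearing down on a foot or easing it up changes its drag.
- spot_right: the right circle, same. A foot pushed at its pin close above the disc slides without tipping; one gripped tight is easily borne down on. Its sole must never bear over 45 N (own weight included); 8 mm off the bench or 0.2 rad of lean counts as lifted or tipped.
- dock_vee: V-backed dock on the left, for the grippiest: aluminium fence fixed on the bench, 16 mm high, open towards the middle of the bench: two side walls 8 mm thick, 80 mm clear between, back of two walls meeting in a blunt point (each 60 degrees to x), both touching the foot when home. Origin: bench point under the foot's centre when it is home; local +x points inwards, mouth at x = -40 mm. Over 25 N on it is too much.
- dock_square: square-backed dock on the right, for the slipperiest: aluminium fence fixed on the bench, 16 mm high, open towards the middle of the bench: two side walls 8 mm thick, 80 mm clear between, straight back wall (face at x = +36 mm) touching the foot when home. Origin: bench point under the foot's centre when it is home; local +x points inwards, mouth at x = -40 mm. Over 25 N on it is too much.
- objective: bystander: brass microscope objective standing upright, 26 mm across, 42 mm high; origin at the centre of its underside.
- eyepiece: bystander: eyepiece standing upright, 31 mm across, 40 mm high; origin at the centre of its underside.
- slide_box: bystander: grey slide box, 85 x 32 x 28 mm; origin at the centre of its underside, x along its length.
- oil_bottle: bystander: small amber bottle, 32 mm across, 65 mm high; origin at the centre of its underside.
- petri_dish: bystander: shallow glass dish, 90 mm across, 15 mm high; origin at the centre of its underside.
- screwdriver: bystander: screwdriver lying on the bench, 160 mm long; origin under its middle, x along its length.
- weight: bystander: dark steel weight, 36 mm across, 30 mm high; origin at the centre of its underside.
Things that resemble listed ones, but are neither listed nor needed, are in the scene too. Leave any purple look-alike of the dock_vee alone. What is shaped like the dock_square but purple is not meant.

How it is judged:
By the outcome, as a careful person would: the job done as asked, in the order asked, and still so for the second after the job is handed in, with the robot touching nothing.
It also fails if it takes over 72 s, if anything falls off the work surface, if the arm or the gripper's body presses on something with over 40 N, if the wrist force passes 120 N, or if a joint passes its speed limit or range.

## Working session

There is one attempt and no reset: what is moved stays moved. The work goes in short steps, Python scripts to look and compute and a tool call to move; the robot and the scene stay as the last step left them, time stands still between calls to the robot, and variables do not carry over. Pictures are saved under pics/ and viewed, and the job is handed in when it is done.

Besides the shell and the picture viewer there is one more tool, called by a JSON object that holds its "fn" and its "kwargs", one argument or row to a line. play_rows: Moves the arm, as the interface text tells. Its arguments: {"type":"object","properties":{"deltas":{"type":"array","items":{"type":"array","items":{"type":"number"}}}},"required":["deltas"]}

```bash
mkdir -p pics; cat > h.py <<'E'
import numpy as np, cv2
from station import r
def proj(c,X):
    p=c['R']@np.array(X)+np.array(c['t']); q=c['camera_matrix']@p; return q[:2]/q[2]
def back(c,uv,z):
    K=np.array(c['camera_matrix']);R=np.array(c['R']);t=np.array(c['t'])
    d=R.T@np.linalg.inv(K)@np.array([uv[0],uv[1],1.]); o=-R.T@t
    return o+d*(z-o[2])/d[2]
E
python3 - <<'E'
from h import *
for n in ('top','side'):
    c=r.capture(n); cv2.imwrite(f'pics/{n}0.png',c['pixels'][:,:,::-1]); print(n,-np.array(c['R']).T@np.array(c['t']))
    np.savez(f'{n}0.npz',**c)
for t in ['spot_left','spot_mid','spot_right','dock_vee','dock_square','objective','eyepiece','slide_box','oil_bottle','petri_dish','screwdriver','weight']:
    print(t,[(np.round(d['centre'],3).tolist(),round(d['score'],2)) for d in r.spot_in('top',t)])
s=r.sense();print(s,r.pinch_z)
E
```

```text
top [0.32733608 0.01977463 1.28552339]
side [0.34943432 0.6083902  0.72260563]
spot_left [([0.493, 0.186, -0.001], 0.65)]
spot_mid [([0.49, -0.019, -0.0], 0.74)]
spot_right [([0.488, -0.185, -0.001], 0.67)]
dock_vee [([0.582, 0.339, 0.016], 0.59), ([0.557, 0.487, 0.015], 0.56)]
dock_square [([0.263, -0.271, 0.014], 0.89), ([0.568, -0.341, 0.016], 0.83)]
objective []
eyepiece []
slide_box [([0.719, -0.279, 0.024], 0.75)]
oil_bottle [([0.443, 0.384, 0.028], 0.58), ([0.709, 0.191, 0.043], 0.47)]
petri_dish [([0.417, -0.394, 0.009], 0.56), ([0.706, 0.19, 0.047], 0.29)]
screwdriver [([0.717, -0.28, 0.024], 0.54)]
weight [([0.444, 0.384, 0.033], 0.56)]
{'time_s': 0.7, 'joints': array([ 8.49463717e+01,  2.20375354e+01,  4.52548612e-01, -1.43354920e-03,
       -6.84112217e+01, -1.48188142e+01]), 'joint_velocities': array([-0.03527746, -0.0037472 , -0.06672987,  0.10830574, -0.01936997,
        0.05349378]), 'effort': array([-8.99358156e-05, -3.90330076e+01,  1.87587368e+01,  4.22352299e+00,
        1.55328121e-02, -2.92465290e-05]), 'tcp_pos': array([0.21239434, 0.58777299, 0.22258953]), 'ee_rot': array([[ 9.40448601e-01, -3.39935919e-01, -1.73454101e-05],
       [-3.39935917e-01, -9.40448599e-01,  6.79656930e-05],
       [-3.94164469e-05, -5.80219130e-05, -9.99999998e-01]]), 'wrist_force': array([-0.5313837 , -0.21514528, -0.26797063]), 'moment': array([-0.00747571, -0.00370759,  0.04111014]), 'gripper_width': 1.0011333568503376} 0.0187
```

View pics/top0.png

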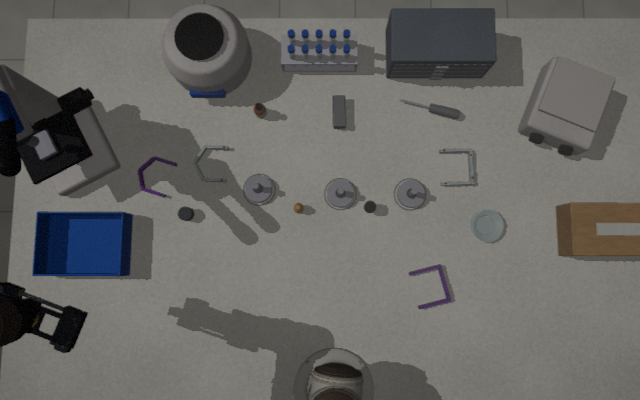

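View pics/side0.png

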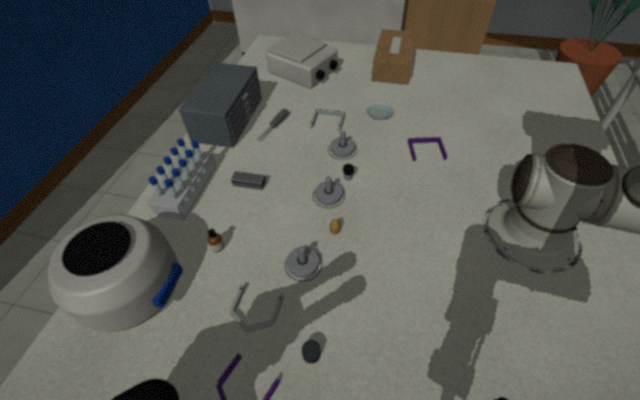

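The top view shows the feet at px (259,189), (340,193) and (410,194). Vee candidates are the grey one at (212,163) and a purple one at (157,177). Square candidates are the grey one at (460,167) and a purple one at (430,287). The grey ones are the docks meant, since the purple look-alikes are excluded. Next I'll confirm this in an enlarged crop.

```bash
python3 - <<'E'
from h import *
c=dict(np.load('top0.npz')); im=c['pixels'][:,:,::-1]
a=im[130:250,130:330]; b=im[130:250,310:510]
o=np.vstack([cv2.resize(x,None,fx=4,fy=4,interpolation=cv2.INTER_CUBIC)[:480] for x in (a,)])
cv2.imwrite('pics/cropL.png',o)
cv2.imwrite('pics/cropR.png',cv2.resize(b,None,fx=4,fy=4,interpolation=cv2.INTER_CUBIC))
for t in ['spot_left','spot_mid','spot_right','dock_vee','dock_square']:
  for d in r.cut_out('top',t):
    m=d['region']; ys,xs=np.nonzero(m); print(t,d['score'],m.sum(),xs.mean(),ys.mean(),xs.min(),xs.max(),ys.min(),ys.max())
    if 'dock' in t: np.save(f'm_{t}_{int(xs.mean())}.npy',m)
E
```

```text
spot_left 0.63 72 266.43055555555554 198.5 253 274 186 204
spot_mid 0.57 47 335.17021276595744 205.29787234042553 325 354 189 209
spot_right 0.78 48 397.2291666666667 192.39583333333334 394 404 180 206
dock_vee 0.65 382 206.25130890052355 161.065445026178 192 228 144 181
dock_vee 0.64 229 148.9301310043668 169.35807860262008 138 173 157 191
dock_square 0.84 437 460.7597254004577 166.1807780320366 440 473 147 186
dock_square 0.56 373 434.9142091152815 285.1876675603217 410 449 263 308
dock_square 0.5 273 443.5567765567766 110.53113553113553 427 459 104 117
```

View pics/cropL.png

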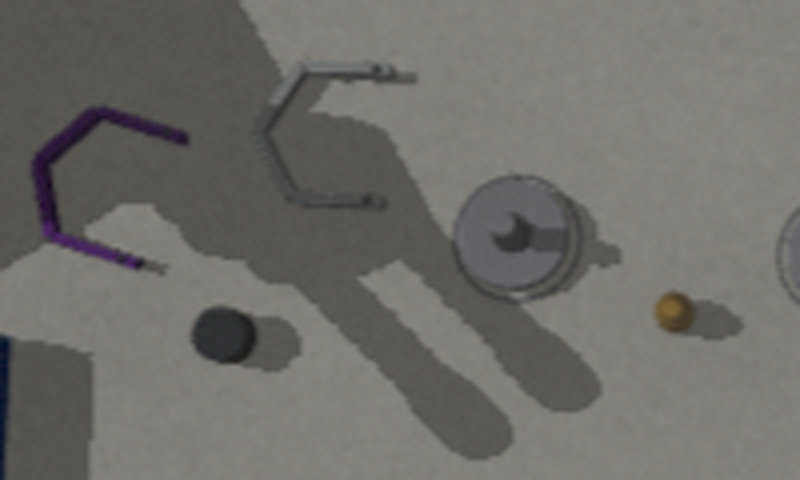

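View pics/cropR.png

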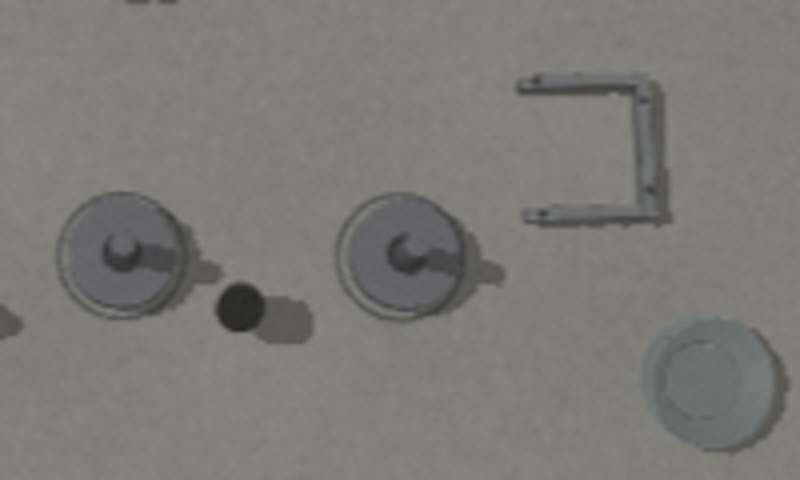

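Grey docks confirmed: the vee at about px (207,163) opens right, and the square at about (460,167) opens left. The purple ones are decoys. Next I'll fit precise poses.

```bash
cat > fit.py <<'E'
from h import *
from scipy.optimize import minimize
def rect(p,q,n,th=.008):
    p,q,n=map(np.array,(p,q,n)); return [p,q,q+n*th,p+n*th]
s3=np.sin(np.pi/3)
xb=.036/s3-.04/np.tan(np.pi/3); ap=.036/s3
vee=[rect((-.04,.04),(xb,.04),(0,1)),rect((-.04,-.04),(xb,-.04),(0,-1)),rect((ap,0),(xb,.04),(s3,.5)),rect((ap,0),(xb,-.04),(s3,-.5))]
sq=[rect((-.04,.04),(.044,.04),(0,1)),rect((-.04,-.04),(.044,-.04),(0,-1)),rect((.036,-.048),(.036,.048),(1,0))]
def outline(c,model,pose,S=8,z0=0.,z1=.016):
    m=np.zeros((400*S//1,640*S//1),np.uint8) if 0 else None
    th=pose[2]; R=np.array([[np.cos(th),-np.sin(th)],[np.sin(th),np.cos(th)]])
    out=[]
    for w in model:
        P=[R@p+pose[:2] for p in w]
        uv=np.array([proj(c,[*p,z]) for p in P for z in (z0,z1)],np.float32)
        out.append(cv2.convexHull(uv)[:,0])
    return out
def render(c,model,pose,S=6,**k):
    m=np.zeros((400*S,640*S),np.uint8)
    for h in outline(c,model,pose,**k): cv2.fillConvexPoly(m,np.round((h+.5)*S).astype(int),255)
    return cv2.resize(m,(640,400),interpolation=cv2.INTER_AREA)/255.
def fit(c,mask,model,p0):
    M=mask.astype(float)
    f=lambda q:-np.minimum(R_(q),M).sum()/np.maximum(R_(q),M).sum()
    R_=lambda q:render(c,model,np.array([q[0],q[1],q[2]/3]))
    res=minimize(f,[p0[0],p0[1],p0[2]*3],method='Nelder-Mead',options=dict(initial_simplex=np.array([p0[0],p0[1],p0[2]*3])+np.array([[0,0,0],[.01,0,0],[0,.01,0],[0,0,.3]]),xatol=2e-4,fatol=1e-4))
    return res.x*[1,1,1/3],-res.fun
E
python3 - <<'E'
from fit import *
top=dict(np.load('top0.npz')); side=dict(np.load('side0.npz'))
r.capture('side')
for t,m,p0,key in (('dock_vee',vee,(.57,.32,np.pi/2),206),('dock_square',sq,(.57,-.33,-np.pi/2),460)):
    mk=np.load(f'm_{t}_{key}.npy')
    p,s=fit(top,mk,m,p0); print(t,'top',np.round(p,4),np.degrees(p[2]),s)
    for d in r.cut_out('side',t):
        ys,xs=np.nonzero(d['region']); print(d['score'],xs.mean(),ys.mean())
        if d['score']>.3:
            q,s=fit(side,d['region'],m,p); print('side',np.round(q,4),np.degrees(q[2]),s)
    for n,c in (('top',top),('side',side)):
        im=c['pixels'][:,:,::-1].copy(); S=4
        u=proj(c,[p[0],p[1],0]).astype(int); x0,y0=u[0]-60,u[1]-50
        cr=cv2.resize(im[y0:y0+100,x0:x0+120],None,fx=S,fy=S,interpolation=cv2.INTER_CUBIC)
        for h in outline(c,m,p,z0=.016): cv2.polylines(cr,[np.round((h+.5-[x0,y0])*S).astype(int)],True,(0,0,255),1)
        cv2.imwrite(f'pics/fit_{t}_{n}.png',cr)
a=[cv2.imread(f'pics/fit_{t}_{n}.png') for t in ('dock_vee','dock_square') for n in ('top','side')]
o=np.vstack([np.hstack(a[:2]),np.hstack(a[2:])]); cv2.imwrite('pics/fit.png',cv2.resize(o,(720,600)))
E
```

```text
dock_vee top [0.575  0.3263 1.4989] 85.88051070681676 0.822911364443975
0.93 252.45403111739745 312.74257425742576
side [0.5743 0.3209 1.5236] 87.29545696972154 0.8749365411026618
0.85 242.22761194029852 380.89925373134326
side [0.575  0.3263 1.4989] 85.88051070681676 0.0
0.28 214.19934640522877 240.68300653594773
dock_square top [ 0.5663 -0.3176 -1.534 ] -87.89377777204356 0.8133753673874852
0.69 328.08024691358025 114.58024691358025
side [ 0.5683 -0.323  -1.469 ] -84.16949937854285 0.5775194345292681
0.67 426.3076923076923 144.91511936339523
side [ 0.5663 -0.3176 -1.534 ] -87.89377777204356 0.0
```

View pics/fit.png

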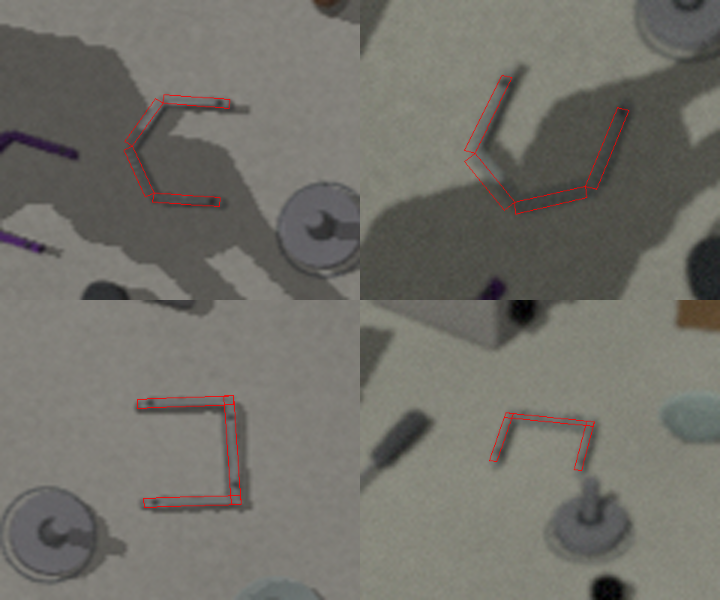

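```bash
python3 - <<'E'
from h import *
from scipy.optimize import minimize
top=dict(np.load('top0.npz')); side=dict(np.load('side0.npz'))
a=np.linspace(0,2*np.pi,90)
gr={}
for n,c in (('top',top),('side',side)):
    g=cv2.GaussianBlur(cv2.cvtColor(c['pixels'],cv2.COLOR_RGB2GRAY).astype(np.float32),(0,0),.8); gr[n]=g
def samp(g,uv): return cv2.remap(g,uv[:,0].astype(np.float32),uv[:,1].astype(np.float32),cv2.INTER_LINEAR)
def ring(c,p,R,z): return np.array([proj(c,[p[0]+R*np.cos(t),p[1]+R*np.sin(t),z]) for t in a])
# spot print ring R=.043: mean intensity, look both dark at ring edge; disc top edge R=.036
T=[(.49,.175),(.49,-.02),(.488,-.185)]
def edge(c,g,p,R,z,d=.0025): return samp(g,ring(c,p,R-d,z)).astype(float),samp(g,ring(c,p,R+d,z)).astype(float)
out=[]
for p0 in T:
  res=[]
  for n,c in (('top',top),('side',side)):
    best=None
    for dx in np.arange(-.02,.0201,.001):
      for dy in np.arange(-.02,.0201,.001):
        p=(p0[0]+dx,p0[1]+dy)
        i,o=edge(c,gr[n],p,.036,.02)
        s=np.median(np.abs(o-i))
        if best is None or s>best[0]: best=(s,p)
    res.append((n,np.round(best[1],4).tolist(),round(best[0],1)))
  print(res); out.append(res)
for n,c,S in (('top',top,4),('side',side,4)):
  rows=[]
  for res in out:
    p=res[0 if n=='top' else 1][1]; u=proj(c,[p[0],p[1],.02]).astype(int); x0,y0=u-30
    cr=cv2.resize(c['pixels'][y0:y0+60,x0:x0+60,::-1],None,fx=S,fy=S,interpolation=cv2.INTER_CUBIC)
    for R,z,col in ((.036,.02,(0,0,255)),(.043,0,(0,255,0)),(.008,.065,(255,0,0))):
      cv2.polylines(cr,[np.round((ring(c,p,R,z)+.5-[x0,y0])*S).astype(int)],True,col,1)
    rows.append(cr)
  cv2.imwrite(f'pics/feet_{n}.png',np.hstack(rows))
cv2.imwrite('pics/feet.png',np.vstack([cv2.imread('pics/feet_top.png'),cv2.imread('pics/feet_side.png')]))
for nm,uv,z in (('obj',(298,208),.042),('eye',(370,207),.04),('bottle',(260,109),.065),('box',(339,112),.028),('weight',(186,213),.03),('petri',(488,226),.015),('drv1',(460,116),.02)): print(nm,np.round(back(top,uv,z),3))
E
```

```text
[('top', [0.5, 0.178], np.float64(13.4)), ('side', [0.5, 0.189], np.float64(16.7))]
[('top', [0.487, -0.033], np.float64(12.1)), ('side', [0.488, -0.021], np.float64(11.3))]
[('top', [0.497, -0.205], np.float64(10.3)), ('side', [0.489, -0.204], np.float64(11.0))]
obj [0.452 0.093 0.042]
eye [ 0.455 -0.091  0.04 ]
bottle [0.704 0.191 0.065]
box [ 0.707 -0.012  0.028]
weight [0.439 0.381 0.03 ]
petri [ 0.409 -0.397  0.015]
drv1 [ 0.699 -0.332  0.02 ]
```

View pics/feet.png

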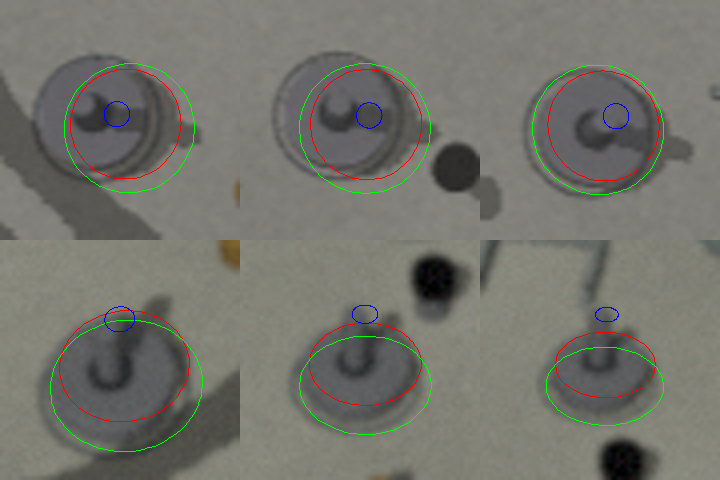

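```bash
cat > ring.py <<'E'
from h import *
a=np.linspace(0,2*np.pi,90)
def samp(g,uv): return cv2.remap(g,uv[:,0].astype(np.float32),uv[:,1].astype(np.float32),cv2.INTER_LINEAR)[:,0].astype(float)
def ring(c,p,R,z): return np.array([proj(c,[p[0]+R*np.cos(t),p[1]+R*np.sin(t),z]) for t in a])
def overlay(views,path,S=4,spot=True):
  rows=[]
  for c,p in views:
    u=proj(c,[p[0],p[1],.02]).astype(int); x0,y0=u-30
    cr=cv2.resize(c['pixels'][max(y0,0):y0+60,x0:x0+60,::-1],None,fx=S,fy=S,interpolation=cv2.INTER_CUBIC)
    for R,z,col in ((.036,.02,(0,0,255)),)+(((.043,0,(0,255,0)),) if spot else ())+((.008,.065,(255,0,0)),(.008,.02,(255,255,0))):
      cv2.polylines(cr,[np.round((ring(c,p,R,z)+.5-[x0,y0])*S).astype(int)],True,col,1)
    rows.append(cr)
  n=(len(rows)+1)//2
  cv2.imwrite(path,np.vstack([np.hstack(rows[:n]),np.hstack(rows[n:])]) if len(rows)%2==0 and len(rows)>2 else np.hstack(rows))
E
python3 - <<'E'
from ring import *
top=dict(np.load('top0.npz')); side=dict(np.load('side0.npz'))
T=[(.503,.197),(.494,-.013),(.495,-.198)]
V=[[],[]]
for p0 in T:
  for k,c in enumerate((top,side)):
    g=cv2.GaussianBlur(cv2.cvtColor(c['pixels'],cv2.COLOR_RGB2GRAY).astype(np.float32),(0,0),.5)
    best=(-9,)
    for dx in np.arange(-.014,.0141,.001):
      for dy in np.arange(-.014,.0141,.001):
        p=(p0[0]+dx,p0[1]+dy)
        s=np.median(samp(g,ring(c,p,.047,0))-samp(g,ring(c,p,.0425,0)))
        if s>best[0]: best=(s,p)
    print(k,np.round(best[1],4),best[0]); V[k].append((c,best[1]))
overlay(V[0]+V[1],'pics/feet2.png')
E
```

```text
0 [0.505 0.198] 19.931243896484375
1 [0.506 0.193] 17.954097747802734
0 [ 0.494 -0.016] 21.412208557128906
1 [ 0.494 -0.021] 16.010066986083984
0 [ 0.494 -0.2  ] 21.693870544433594
1 [ 0.495 -0.205] 12.226398468017578
```

View pics/feet2.png

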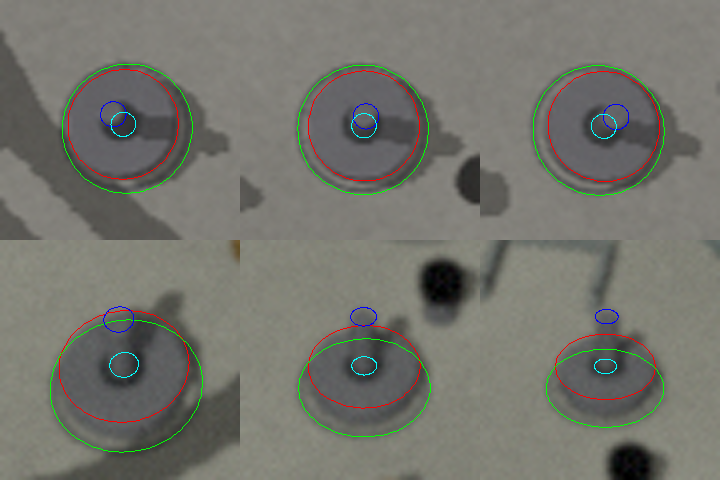

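```bash
cat > to.py <<'E'
from h import *
import sys
from scipy.spatial.transform import Rotation as Ro
# python3 to.py x y z jaw_deg : row for tool y axis at jaw_deg (world), from the measured pose
def row(P,jaw,s=None,pose=None):
    s=s or r.sense(); R0=np.array(s['ee_rot']); p0=np.array(s['tcp_pos'])
    if pose is not None: p0,R0=pose
    y=np.array([np.cos(np.radians(jaw)),np.sin(np.radians(jaw)),0]); z=np.array([0,0,-1.]); x=np.cross(y,z)
    R1=np.stack([x,y,z],1)
    w=Ro.from_matrix(R0.T@R1).as_rotvec(degrees=True)/5
    return np.r_[R0.T@(np.array(P)-p0)/.025,w]
if __name__=='__main__':
    v=[float(q) for q in sys.argv[1:]]; s=r.sense()
    print(np.round(row(v[:3],v[3],s),3).tolist())
    print(s['time_s'],np.round(s['tcp_pos'],4),np.round(s['wrist_force'],2),round(float(s['gripper_width'])*87,1))
E
python3 to.py .5055 .1955 .10 180
```

```text
[16.36, 10.772, 4.902, -0.0, 0.0, 14.026]
1.1 [0.2124 0.5878 0.2226] [-1.12  0.06  1.03] 86.9
```

{"fn": "play_rows", "kwargs": {
  "deltas": [
    [16.36, 10.77, 4.9, 0, 0, 14.03, 40],
    [16.36, 10.77, 4.9, 0, 0, 14.03, 40],
    [16.36, 10.77, 4.9, 0, 0, 14.03, 40],
    [16.36, 10.77, 4.9, 0, 0, 14.03, 40],
    [16.36, 10.77, 4.9, 0, 0, 14.03, 40],
    [16.36, 10.77, 4.9, 0, 0, 14.03, 40],
    [16.36, 10.77, 4.9, 0, 0, 14.03, 40],
    [16.36, 10.77, 4.9, 0, 0, 14.03, 40],
    [16.36, 10.77, 4.9, 0, 0, 14.03, 40],
    [16.36, 10.77, 4.9, 0, 0, 14.03, 40],
    [16.36, 10.77, 4.9, 0, 0, 14.03, 40],
    [16.36, 10.77, 4.9, 0, 0, 14.03, 40]
  ]
}}

```text
time_s: 2.3
tcp_pos: [0.5061, 0.1942, 0.0996]
ee_rot: [[-0.003, -1.0, -0.001], [-1.0, 0.003, -0.001], [0.001, 0.001, -1.0]]
wrist_force: [-0.6, 0.6, -0.3]
gripper_width: 0.459
```

```bash
python3 to.py .5055 .1955 .10 180; python3 - <<'E'
from h import *
for n in ('top','side'):
    c=r.capture(n); cv2.imwrite(f'pics/{n}1.png',c['pixels'][:,:,::-1])
    s=r.sense(); print(s['wrist_force'], proj(c,s['tcp_pos']))
E
```

```text
[-0.053, 0.024, -0.017, 0.008, -0.007, -0.039]
2.3 [0.5061 0.1942 0.0996] [-0.6   0.62 -0.25] 40.0
[-0.3414078   0.02554006 -0.34130725] [254.73731133 183.55058131]
[-0.43831984  0.2538258  -0.224349  ] [299.78713557 238.84570243]
```

View pics/side1.png

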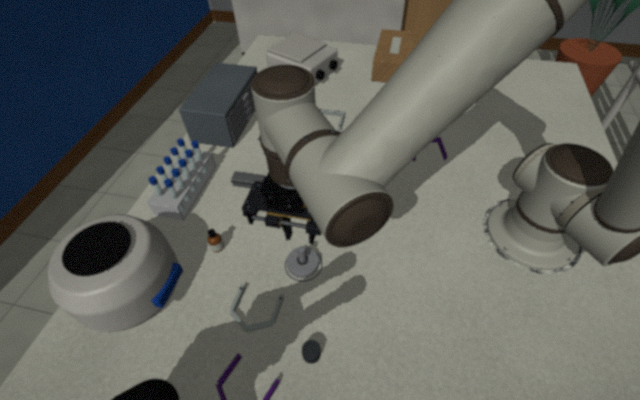

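View pics/top1.png

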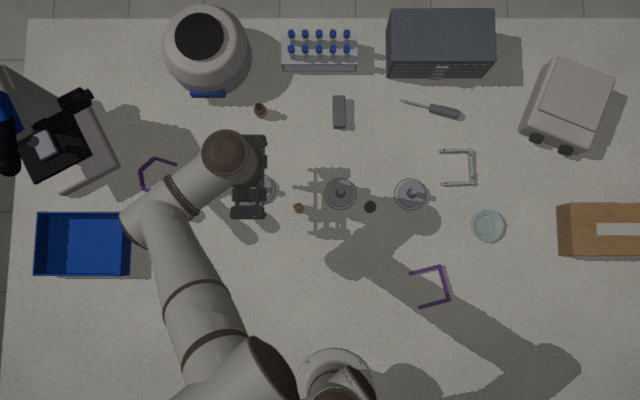

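{"fn": "play_rows", "kwargs": {
  "deltas": [
    [0, 0, 0.6, 0, 0, 0, 40],
    [0, 0, 1.3, 0, 0, 0, 40],
    [0, 0, 2.0, 0, 0, 0, 40],
    [0, 0, 2.6, 0, 0, 0, 40],
    [0, 0, 3.0, 0, 0, 0, 40],
    [0, 0, 3.0, 0, 0, 0, 22],
    [0, 0, 3.0, 0, 0, 0, 22],
    [0, 0, 3.0, 0, 0, 0, 22],
    [0, 0, 3.0, 0, 0, 0, 22]
  ]
}}

```text
time_s: 3.3
tcp_pos: [0.506, 0.196, 0.0259]
ee_rot: [[-0.0, -1.0, 0.001], [-1.0, 0.0, 0.001], [-0.001, -0.001, -1.0]]
wrist_force: [0.2, -0.3, -0.9]
gripper_width: 0.269
```

```bash
python3 - <<'E'
from h import *
c=r.capture('side'); cv2.imwrite('pics/side2.png',cv2.resize(c['pixels'][200:320,220:380,::-1],None,fx=4.5,fy=4.5,interpolation=cv2.INTER_CUBIC))
s=r.sense(); print(s['tcp_pos'],s['wrist_force'],s['gripper_width']*87)
E
```

```text
[0.50590003 0.19582737 0.02577457] [ 0.52517963  0.09818523 -0.88680446] 22.87680877440584
```

View pics/side2.png

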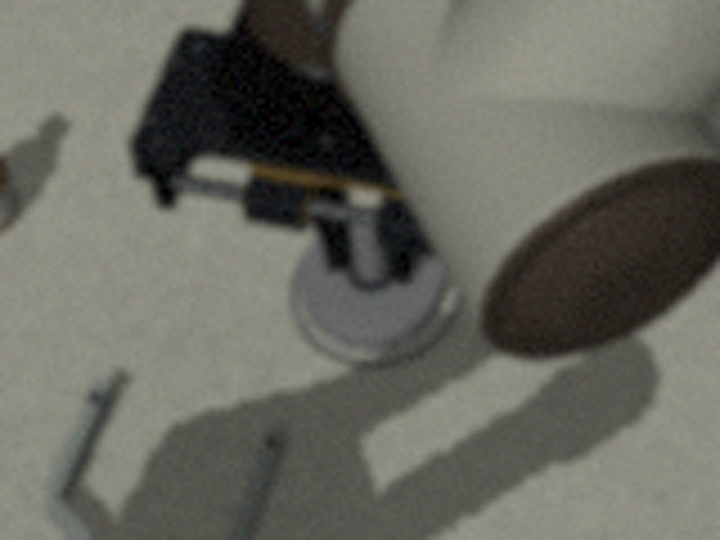

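{"fn": "play_rows", "kwargs": {
  "deltas": [
    [0, -0.1, 0, 0, 0, 0, 22],
    [0, -0.2, 0, 0, 0, 0, 22],
    [0, -0.3, 0, 0, 0, 0, 22],
    [0, -0.4, 0, 0, 0, 0, 22],
    [0, -0.5, 0, 0, 0, 0, 22]
  ]
}}

```text
time_s: 3.85
tcp_pos: [0.5177, 0.1952, 0.025]
ee_rot: [[-0.0, -1.0, -0.001], [-1.0, 0.0, -0.001], [0.001, 0.001, -1.0]]
wrist_force: [-3.2, -0.2, 2.5]
gripper_width: 0.254
```

{"fn": "play_rows", "kwargs": {
  "deltas": [
    [0, -0.1, 0, 0, 0, 0, 22],
    [0, -0.2, 0, 0, 0, 0, 22]
  ]
}}

```text
time_s: 4.05
tcp_pos: [0.5231, 0.1954, 0.025]
ee_rot: [[-0.0, -1.0, -0.0], [-1.0, 0.0, -0.0], [0.0, 0.0, -1.0]]
wrist_force: [-3.7, -0.2, 2.3]
gripper_width: 0.254
```

{"fn": "play_rows", "kwargs": {
  "deltas": [
    [0, -0.1, 0, 0, 0, 0, 22],
    [0, -0.2, 0, 0, 0, 0, 22]
  ]
}}

```text
time_s: 4.25
tcp_pos: [0.5282, 0.1955, 0.025]
ee_rot: [[-0.0, -1.0, -0.0], [-1.0, 0.0, -0.0], [0.0, 0.0, -1.0]]
wrist_force: [-2.5, 0.3, 1.8]
gripper_width: 0.253
```

{"fn": "play_rows", "kwargs": {
  "deltas": [
    [0, -0.1, 0, 0, 0, 0, 22],
    [0, -0.2, 0, 0, 0, 0, 22]
  ]
}}

```text
time_s: 4.45
tcp_pos: [0.5332, 0.1955, 0.025]
ee_rot: [[-0.0, -1.0, -0.0], [-1.0, 0.0, -0.0], [0.0, 0.0, -1.0]]
wrist_force: [-2.6, 0.0, 1.3]
gripper_width: 0.252
```

{"fn": "play_rows", "kwargs": {
  "deltas": [
    [0, -0.1, 0, 0, 0, 0, 22],
    [0, -0.2, 0, 0, 0, 0, 22]
  ]
}}

```text
time_s: 4.65
tcp_pos: [0.5382, 0.1956, 0.025]
ee_rot: [[-0.0, -1.0, -0.0], [-1.0, 0.0, -0.0], [0.0, 0.0, -1.0]]
wrist_force: [-2.4, 0.6, 2.4]
gripper_width: 0.254
```

{"fn": "play_rows", "kwargs": {
  "deltas": [
    [0, -0.1, -0.06, 0, 0, 0, 22],
    [0, -0.2, -0.1, 0, 0, 0, 22],
    [0, -0.3, -0.1, 0, 0, 0, 22]
  ]
}}

```text
time_s: 4.95
tcp_pos: [0.5457, 0.1955, 0.0274]
ee_rot: [[-0.0, -1.0, -0.0], [-1.0, 0.0, -0.0], [0.0, 0.0, -1.0]]
wrist_force: [-2.0, -0.4, -1.1]
gripper_width: 0.253
```

{"fn": "play_rows", "kwargs": {
  "deltas": [
    [0, -0.1, 0, 0, 0, 0, 22],
    [0, -0.2, 0, 0, 0, 0, 22]
  ]
}}

```text
time_s: 5.15
tcp_pos: [0.5507, 0.1955, 0.0274]
ee_rot: [[-0.0, -1.0, -0.0], [-1.0, 0.0, -0.0], [0.0, 0.0, -1.0]]
wrist_force: [-1.7, -0.1, -2.4]
gripper_width: 0.251
```

{"fn": "play_rows", "kwargs": {
  "deltas": [
    [0, -0.1, 0, 0, 0, 0, 22],
    [0, -0.2, 0, 0, 0, 0, 22]
  ]
}}

```text
time_s: 5.35
tcp_pos: [0.5557, 0.1955, 0.0275]
ee_rot: [[-0.0, -1.0, -0.0], [-1.0, 0.0, -0.0], [0.0, 0.0, -1.0]]
wrist_force: [-1.8, -0.4, -1.8]
gripper_width: 0.253
```

{"fn": "play_rows", "kwargs": {
  "deltas": [
    [0, 0.1, 0, 0, 0, 0, 40],
    [0, 0.1, 0, 0, 0, 0, 40],
    [0, 0.1, 0, 0, 0, 0, 40],
    [0, 0.1, -1.5, 0, 0, 0, 40],
    [0, 0.1, -2.9, 0, 0, 0, 40],
    [2, 0.6, -2.9, 0, 0, 0, 40],
    [4, 1.2, -2.9, 0, 0, 0, 40],
    [6, 1.8, -2.9, 0, 0, 0, 40],
    [8, 2.4, -2.9, 0, 0, 0, 40],
    [8.56, 2.46, -2.9, 0, 0, 0, 40],
    [8.56, 2.46, -2.9, 0, 0, 0, 40],
    [8.56, 2.46, -2.9, 0, 0, 0, 40]
  ]
}}

```text
time_s: 6.55
tcp_pos: [0.4946, -0.0185, 0.1006]
ee_rot: [[-0.001, -1.0, 0.002], [-1.0, 0.001, 0.0], [-0.0, -0.002, -1.0]]
wrist_force: [-0.1, -0.4, -0.2]
gripper_width: 0.459
```

```bash
python3 - <<'E'
from h import *
c=r.capture('side'); cv2.imwrite('pics/side3.png',c['pixels'][:,:,::-1])
np.savez('side3.npz',**c)
s=r.sense(); print(s['tcp_pos'],s['wrist_force'],s['gripper_width']*87)
E
```

```text
[ 0.49482249 -0.01789628  0.1004753 ] [-0.43638665  0.04408131  0.11278119] 39.77071394573422
```

View pics/side3.png

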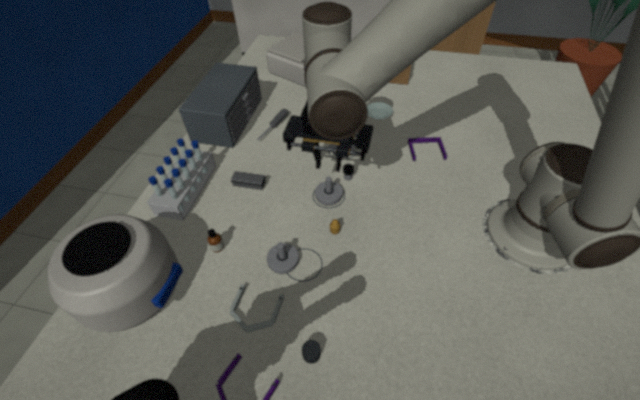

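{"fn": "play_rows", "kwargs": {
  "deltas": [
    [0, 0, 0.8, 0, 0, 0, 40],
    [0, 0, 1.7, 0, 0, 0, 40],
    [0, 0, 2.5, 0, 0, 0, 40],
    [0, 0, 2.96, 0, 0, 0, 40],
    [0, 0, 2.96, 0, 0, 0, 22],
    [0, 0, 2.96, 0, 0, 0, 22],
    [0, 0, 2.96, 0, 0, 0, 22],
    [0, -0.1, 2.96, 0, 0, 0, 22],
    [0, -0.2, 2.96, 0, 0, 0, 22],
    [0, -0.3, 2.96, 0, 0, 0, 22],
    [0, -0.4, 2.96, 0, 0, 0, 22]
  ]
}}

```text
time_s: 7.7
tcp_pos: [0.4988, -0.0196, 0.0256]
ee_rot: [[-0.002, -1.0, -0.011], [-1.0, 0.002, -0.002], [0.002, 0.011, -1.0]]
wrist_force: [-10.8, 0.8, 8.4]
gripper_width: 0.258
```

{"fn": "play_rows", "kwargs": {
  "deltas": [
    [0, -0.1, 0, 0, 0, 0, 22],
    [0, -0.2, 0, 0, 0, 0, 22]
  ]
}}

```text
time_s: 7.9
tcp_pos: [0.5031, -0.0201, 0.0256]
ee_rot: [[-0.002, -1.0, -0.013], [-1.0, 0.002, -0.003], [0.003, 0.013, -1.0]]
wrist_force: [-9.6, -1.2, 8.8]
gripper_width: 0.254
```

{"fn": "play_rows", "kwargs": {
  "deltas": [
    [0, -0.1, 0, 0, 0, 0, 22],
    [0, -0.2, 0, 0, 0, 0, 22]
  ]
}}

```text
time_s: 8.1
tcp_pos: [0.5084, -0.0202, 0.0256]
ee_rot: [[-0.002, -1.0, -0.012], [-1.0, 0.002, -0.003], [0.003, 0.012, -1.0]]
wrist_force: [-10.2, -0.7, 7.4]
gripper_width: 0.253
```

{"fn": "play_rows", "kwargs": {
  "deltas": [
    [0, -0.1, 0, 0, 0, 0, 22],
    [0, -0.2, 0, 0, 0, 0, 22]
  ]
}}

```text
time_s: 8.3
tcp_pos: [0.5135, -0.0202, 0.0256]
ee_rot: [[-0.002, -1.0, -0.012], [-1.0, 0.002, -0.003], [0.003, 0.012, -1.0]]
wrist_force: [-10.7, -1.8, 6.7]
gripper_width: 0.254
```

{"fn": "play_rows", "kwargs": {
  "deltas": [
    [0, -0.1, 0, 0, 0, 0, 22],
    [0, -0.2, 0, 0, 0, 0, 22]
  ]
}}

```text
time_s: 8.5
tcp_pos: [0.5187, -0.0201, 0.0256]
ee_rot: [[-0.002, -1.0, -0.011], [-1.0, 0.002, -0.002], [0.002, 0.011, -1.0]]
wrist_force: [-9.2, -0.9, 6.9]
gripper_width: 0.252
```

{"fn": "play_rows", "kwargs": {
  "deltas": [
    [0, 0.1, -0.05, 0, 0, 0, 40],
    [0, 0.15, -0.05, 0, 0, 0, 40],
    [0, 0.15, -0.05, 0, 0, 0, 40],
    [0, 0.15, -1.5, 0, 0, 0, 40],
    [0, 0.15, -2.94, 0, 0, 0, 40],
    [2, 0.4, -2.94, 0, 0, 0, 40],
    [4, 0.7, -2.94, 0, 0, 0, 40],
    [6, 1.0, -2.94, 0, 0, 0, 40],
    [7.36, 1.18, -2.94, 0, 0, 0, 40],
    [7.36, 1.18, -2.94, 0, 0, 0, 40],
    [7.36, 1.18, -2.94, 0, 0, 0, 40]
  ]
}}

```text
time_s: 9.6
tcp_pos: [0.4947, -0.2032, 0.0996]
ee_rot: [[-0.002, -1.0, 0.001], [-1.0, 0.002, -0.0], [0.0, -0.001, -1.0]]
wrist_force: [0.5, 0.4, 0.0]
gripper_width: 0.459
```

{"fn": "play_rows", "kwargs": {
  "deltas": [
    [0, 0, 0.8, 0, 0, 0, 40],
    [0, 0, 1.7, 0, 0, 0, 40],
    [0, 0, 2.5, 0, 0, 0, 40],
    [0, 0, 2.96, 0, 0, 0, 40],
    [0, 0, 2.96, 0, 0, 0, 22],
    [0, 0, 2.96, 0, 0, 0, 22],
    [0, 0, 2.96, 0, 0, 0, 22],
    [0, -0.1, 2.96, 0, 0, 0, 22],
    [0, -0.2, 2.96, 0, 0, 0, 22],
    [0, -0.3, 2.96, 0, 0, 0, 22],
    [0, -0.4, 2.96, 0, 0, 0, 22]
  ]
}}

```text
time_s: 10.7
tcp_pos: [0.5013, -0.2024, 0.0255]
ee_rot: [[-0.001, -1.0, -0.007], [-1.0, 0.001, 0.001], [-0.001, 0.007, -1.0]]
wrist_force: [-6.5, 0.5, 4.5]
gripper_width: 0.253
```

{"fn": "play_rows", "kwargs": {
  "deltas": [
    [0, -0.1, 0, 0, 0, 0, 22],
    [0, -0.2, 0, 0, 0, 0, 22]
  ]
}}

```text
time_s: 10.9
tcp_pos: [0.5063, -0.2024, 0.0255]
ee_rot: [[-0.001, -1.0, -0.007], [-1.0, 0.001, 0.001], [-0.001, 0.007, -1.0]]
wrist_force: [-6.6, 0.1, 5.2]
gripper_width: 0.254
```

{"fn": "play_rows", "kwargs": {
  "deltas": [
    [0, -0.1, 0, 0, 0, 0, 22],
    [0, -0.2, 0, 0, 0, 0, 22]
  ]
}}

```text
time_s: 11.1
tcp_pos: [0.5113, -0.2024, 0.0255]
ee_rot: [[-0.001, -1.0, -0.007], [-1.0, 0.001, 0.001], [-0.001, 0.007, -1.0]]
wrist_force: [-6.4, 0.6, 4.3]
gripper_width: 0.251
```

{"fn": "play_rows", "kwargs": {
  "deltas": [
    [0, -0.1, 0, 0, 0, 0, 22],
    [0, -0.2, 0, 0, 0, 0, 22]
  ]
}}

```text
time_s: 11.3
tcp_pos: [0.5164, -0.2024, 0.0255]
ee_rot: [[-0.001, -1.0, -0.006], [-1.0, 0.001, 0.001], [-0.001, 0.006, -1.0]]
wrist_force: [-5.8, 0.7, 5.5]
gripper_width: 0.253
```

{"fn": "play_rows", "kwargs": {
  "deltas": [
    [0, -0.1, 0, 0, 0, 0, 22],
    [0, -0.2, 0, 0, 0, 0, 22]
  ]
}}

```text
time_s: 11.5
tcp_pos: [0.5214, -0.2024, 0.0255]
ee_rot: [[-0.001, -1.0, -0.006], [-1.0, 0.001, 0.001], [-0.001, 0.006, -1.0]]
wrist_force: [-6.0, 0.2, 4.4]
gripper_width: 0.252
```

{"fn": "play_rows", "kwargs": {
  "deltas": [
    [0, -0.1, -0.04, 0, 0, 0, 22],
    [0, -0.2, -0.06, 0, 0, 0, 22],
    [0, -0.3, -0.06, 0, 0, 0, 22]
  ]
}}

```text
time_s: 11.8
tcp_pos: [0.5313, -0.2024, 0.0266]
ee_rot: [[-0.001, -1.0, -0.002], [-1.0, 0.001, 0.0], [-0.0, 0.002, -1.0]]
wrist_force: [-3.4, 0.8, -1.7]
gripper_width: 0.254
```

{"fn": "play_rows", "kwargs": {
  "deltas": [
    [0, -0.1, -0.04, 0, 0, 0, 22],
    [0, -0.2, -0.06, 0, 0, 0, 22],
    [0, -0.3, -0.06, 0, 0, 0, 22]
  ]
}}

```text
time_s: 12.1
tcp_pos: [0.5396, -0.2024, 0.0285]
ee_rot: [[-0.0, -1.0, -0.0], [-1.0, 0.0, 0.0], [-0.0, 0.0, -1.0]]
wrist_force: [-2.8, -0.0, -1.9]
gripper_width: 0.255
```

{"fn": "play_rows", "kwargs": {
  "deltas": [
    [0, -0.1, 0, 0, 0, 0, 22],
    [0, -0.2, 0, 0, 0, 0, 22]
  ]
}}

```text
time_s: 12.3
tcp_pos: [0.5445, -0.2024, 0.0285]
ee_rot: [[-0.0, -1.0, -0.0], [-1.0, 0.0, 0.0], [-0.0, 0.0, -1.0]]
wrist_force: [-3.2, 0.3, -2.1]
gripper_width: 0.248
```

{"fn": "play_rows", "kwargs": {
  "deltas": [
    [0, 0.1, 0, 0, 0, 1.4, 22],
    [0, 0.15, 0, 0, 0, 2.66, 22],
    [-0.05, 0.2, 0, 0, 0, 2.66, 22],
    [-0.1, 0.4, 0, 0, 0, 2.66, 22],
    [-0.16, 0.65, 0, 0, 0, 2.66, 22],
    [-0.22, 0.9, 0, 0, 0, 2.66, 22],
    [-0.29, 1.2, 0, 0, 0, 2.66, 22],
    [-0.36, 1.5, 0, 0, 0, 2.66, 22],
    [-0.44, 1.8, 0, 0, 0, 2.66, 22],
    [-0.51, 2.1, 0, 0, 0, 2.66, 22],
    [-0.58, 2.4, 0, 0, 0, 2.66, 22]
  ]
}}

```text
time_s: 13.4
tcp_pos: [0.4855, -0.188, 0.0296]
ee_rot: [[-0.229, -0.973, 0.004], [-0.973, 0.229, -0.001], [-0.0, -0.004, -1.0]]
wrist_force: [5.5, -1.8, 2.9]
gripper_width: 0.251
```

{"fn": "play_rows", "kwargs": {
  "deltas": [
    [0, 0.3, 0, 0, 0, 0, 22],
    [0, 0.65, 0, 0, 0, 0, 22],
    [0, 1.0, 0, 0, 0, 0, 22],
    [0, 1.35, 0, 0, 0, 0, 22],
    [0, 1.7, 0, 0, 0, 0, 22],
    [0, 2.05, 0, 0, 0, 0, 22],
    [0, 2.4, 0, 0, 0, 0, 22],
    [0, 2.75, 0, 0, 0, 0, 22],
    [0, 3.1, 0, 0, 0, 0, 22],
    [0, 3.45, 0, 0, 0, 0, 22],
    [0, 3.7, 0, 0, 0, 0, 22],
    [0, 3.9, 0, 0, 0, 0, 22]
  ]
}}

```text
time_s: 14.6
tcp_pos: [0.3909, -0.1655, 0.0295]
ee_rot: [[-0.229, -0.973, 0.004], [-0.973, 0.229, -0.001], [-0.0, -0.004, -1.0]]
wrist_force: [5.3, -2.6, 3.6]
gripper_width: 0.255
```

{"fn": "play_rows", "kwargs": {
  "deltas": [
    [0, -0.12, 0, 0, 0, 0, 40],
    [0, -0.12, 0, 0, 0, 0, 40],
    [0, -0.12, 0, 0, 0, 0, 40],
    [0, -0.12, -1.2, 0, 0, 0, 40],
    [0, -0.12, -2.9, 0, 0, 0, 40],
    [0, -0.12, -2.9, 0, 0, 0, 40]
  ]
}}

```text
time_s: 15.2
tcp_pos: [0.395, -0.1666, 0.1049]
ee_rot: [[-0.229, -0.973, 0.008], [-0.973, 0.229, -0.001], [-0.001, -0.008, -1.0]]
wrist_force: [0.1, -0.1, -1.1]
gripper_width: 0.454
```

```bash
python3 - <<'E'
from ring import *
from fit import *
for n in ('top','side'):
    c=r.capture(n); cv2.imwrite(f'pics/{n}4.png',c['pixels'][:,:,::-1]); np.savez(f'{n}4.npz',**c)
t=dict(np.load('top0.npz'))
for uv in ((333,128),(345,128),(333,95),(346,95)): print(back(t,uv,.028))
s=r.sense(); print(s['tcp_pos'],s['time_s'])
E
python3 to.py .559 .1955 .1 180
```

```text
[0.66430684 0.00340511 0.028     ]
[ 0.66433574 -0.02804871  0.028     ]
[0.75366918 0.00347067 0.028     ]
[ 0.75367857 -0.03087923  0.028     ]
[ 0.39179743 -0.16604004  0.1012249 ] 15.3
[-15.616, -3.165, 0.058, 0.0, 0.007, -2.672]
15.3 [ 0.3918 -0.166   0.1012] [-0.92 -0.01  0.07] 40.0
```

View pics/top4.png

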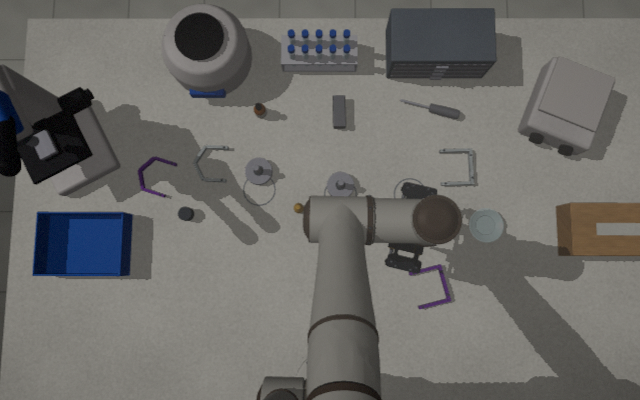

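View pics/side4.png

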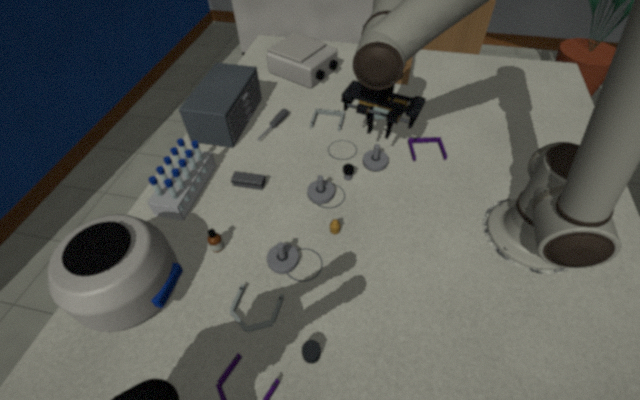

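```bash
python3 - <<'E'
from ring import *
t=dict(np.load('top4.npz')); s=dict(np.load('side4.npz'))
L=(.5595,.1955);M=(.525,-.0195);D=(0,.0025)
P=lambda p,sg:(p[0],p[1]+sg*.0025)
overlay([(t,P(L,1)),(t,P(M,1)),(s,P(L,-1)),(s,P(M,-1))],'pics/ov4.png',spot=False)
E
```

```text
(no output)
```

View pics/ov4.png

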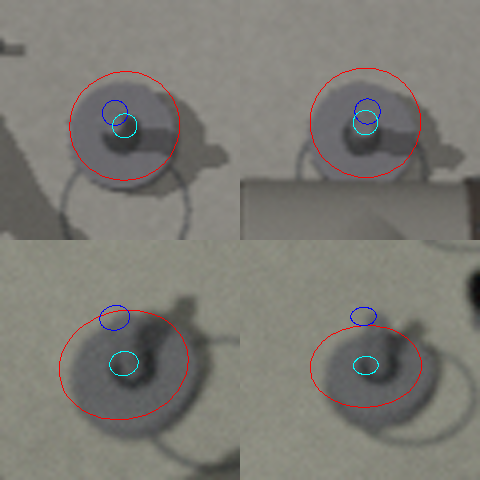

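```bash
python3 to.py .553 .1955 .1 116.3; python3 -c "
from h import *
print(np.round(r.sense()['joints'],1))"
```

```text
[-15.56, -2.932, 0.058, 0.004, 0.006, 10.068]
15.3 [ 0.3918 -0.166   0.1012] [-0.92 -0.01  0.07] 40.0
[ -0.9  10.8 -36.   -0.  -43.2 -12.4]
```

{"fn": "play_rows", "kwargs": {
  "deltas": [
    [-2, -0.4, 0, 0, 0, 1.5, 40],
    [-4, -0.8, 0, 0, 0, 3, 40],
    [-6, -1.2, 0, 0, 0, 4.5, 40],
    [-8, -1.6, 0, 0, 0, 6, 40],
    [-10, -2, 0, 0, 0, 7.5, 40],
    [-12, -2.4, 0, 0, 0, 9, 40],
    [-14, -2.7, 0, 0, 0, 10.07, 40],
    [-15.56, -2.93, 0, 0, 0, 10.07, 40],
    [-15.56, -2.93, 0, 0, 0, 10.07, 40],
    [-15.56, -2.93, 0, 0, 0, 10.07, 40]
  ]
}}

```text
time_s: 16.3
tcp_pos: [0.5525, 0.1967, 0.0983]
ee_rot: [[-0.895, -0.445, -0.004], [-0.445, 0.895, -0.002], [0.005, -0.0, -1.0]]
wrist_force: [-0.7, 0.1, 0.4]
gripper_width: 0.46
```

```bash
python3 to.py .553 .1955 .028 116.3
```

```text
[-0.01, -0.05, 2.813, -0.003, -0.054, 0.031]
16.3 [0.5525 0.1967 0.0983] [-0.67  0.13  0.44] 40.0
```

{"fn": "play_rows", "kwargs": {
  "deltas": [
    [0, 0, 0.8, 0, 0, 0, 40],
    [0, 0, 1.7, 0, 0, 0, 40],
    [0, 0, 2.5, 0, 0, 0, 40],
    [0, 0, 2.88, 0, 0, 0, 40],
    [0, 0, 2.88, 0, 0, 0, 22],
    [0, 0, 2.88, 0, 0, 0, 22],
    [0, 0, 2.88, 0, 0, 0, 22],
    [0, -0.1, 2.88, 0, 0, 0, 22],
    [0, -0.25, 2.88, 0, 0, 0, 22],
    [0, -0.5, 2.88, 0, 0, 0, 22],
    [0, -0.75, 2.88, 0, 0, 0, 22]
  ]
}}

```text
time_s: 17.4
tcp_pos: [0.5624, 0.1789, 0.0298]
ee_rot: [[-0.896, -0.444, 0.002], [-0.444, 0.896, 0.001], [-0.002, 0.0, -1.0]]
wrist_force: [-0.6, 2.0, 1.7]
gripper_width: 0.257
```

{"fn": "play_rows", "kwargs": {
  "deltas": [
    [0, -0.25, 0, 0, 0, 0, 22],
    [0, -0.5, 0, 0, 0, 0, 22],
    [0, -0.75, 0, 0, 0, 0, 22],
    [0, -1.0, 0, 0, 0, 0, 22],
    [0, -1.25, 0, 0, 0, 0, 22],
    [0, -1.5, 0, 0, 0, 0, 22]
  ]
}}

```text
time_s: 18.0
tcp_pos: [0.5785, 0.1445, 0.029]
ee_rot: [[-0.896, -0.443, -0.0], [-0.443, 0.896, -0.0], [0.0, -0.0, -1.0]]
wrist_force: [-2.3, 3.2, 3.3]
gripper_width: 0.257
```

{"fn": "play_rows", "kwargs": {
  "deltas": [
    [0, -0.25, 0, 0, 0, 0, 22],
    [0, -0.5, 0, 0, 0, 0, 22],
    [0, -0.75, 0, 0, 0, 0, 22],
    [0, -1.0, 0, 0, 0, 0, 22],
    [0, -1.25, 0, 0, 0, 0, 22],
    [0, -1.5, 0, 0, 0, 0, 22],
    [0, -1.75, 0, 0, 0, 0, 22],
    [0, -2.0, 0, 0, 0, 0, 22],
    [0, -2.25, 0, 0, 0, 0, 22],
    [0, -2.5, 0, 0, 0, 0, 22],
    [0, -2.75, 0, 0, 0, 0, 22],
    [0, -3.0, 0, 0, 0, 0, 22]
  ]
}}

```text
time_s: 19.2
tcp_pos: [0.6117, 0.0774, 0.029]
ee_rot: [[-0.896, -0.444, -0.0], [-0.444, 0.896, -0.0], [0.0, 0.0, -1.0]]
wrist_force: [-1.7, 3.0, 3.5]
gripper_width: 0.25
```

```bash
python3 to.py .61 .077 .029 90; python3 to.py .61 -.10 .029 90
```

```text
[0.069, 0.017, 0.001, -0.0, -0.002, 5.266]
19.2 [0.6117 0.0774 0.029 ] [-1.71  2.98  3.51] 21.8
[3.209, -6.328, 0.001, -0.0, -0.002, 5.266]
19.2 [0.6117 0.0774 0.029 ] [-1.71  2.98  3.51] 21.8
```

{"fn": "play_rows", "kwargs": {
  "deltas": [
    [0, 0, 0, 0, 0, 1.5, 22],
    [0, 0, 0, 0, 0, 3.0, 22],
    [0, 0, -0.03, 0, 0, 4.5, 22],
    [0, 0, -0.03, 0, 0, 5.27, 22],
    [0.13, -0.25, -0.03, 0, 0, 5.27, 22],
    [0.26, -0.51, -0.03, 0, 0, 5.27, 22],
    [0.39, -0.76, -0.03, 0, 0, 5.27, 22],
    [0.52, -1.01, -0.03, 0, 0, 5.27, 22],
    [0.64, -1.27, -0.03, 0, 0, 5.27, 22],
    [0.77, -1.52, -0.03, 0, 0, 5.27, 22],
    [0.9, -1.77, -0.03, 0, 0, 5.27, 22],
    [1.03, -2.02, -0.03, 0, 0, 5.27, 22]
  ]
}}

```text
time_s: 20.4
tcp_pos: [0.6108, 0.0205, 0.0298]
ee_rot: [[-1.0, 0.0, -0.0], [0.0, 1.0, 0.0], [0.0, 0.0, -1.0]]
wrist_force: [-0.3, 1.5, -1.2]
gripper_width: 0.252
```

```bash
python3 - <<'E'
from h import *
for n in ('top','side'):
    c=r.capture(n); cv2.imwrite(f'pics/{n}5.png',c['pixels'][:,:,::-1]); np.savez(f'{n}5.npz',**c)
E
python3 to.py .61 -.10 .03 90
```

```text
[0.025, -4.795, 0.003, -0.008, -0.004, -0.014]
20.5 [0.6108 0.0199 0.03  ] [-0.22 -0.08  0.8 ] 22.0
```

View pics/side5.png

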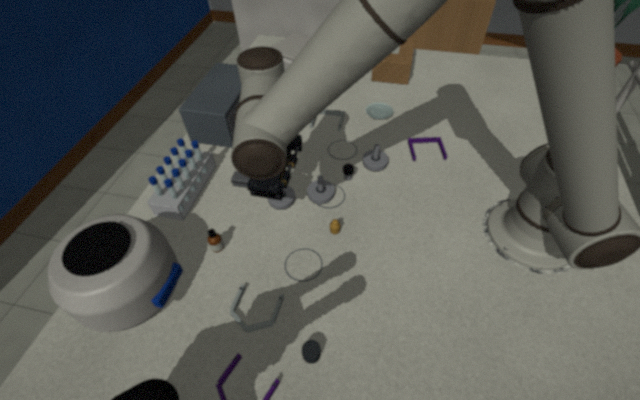

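{"fn": "play_rows", "kwargs": {
  "deltas": [
    [0, -0.3, 0, 0, 0, 0, 22],
    [0, -0.7, 0, 0, 0, 0, 22],
    [0, -1.1, 0, 0, 0, 0, 22],
    [0, -1.5, 0, 0, 0, 0, 22],
    [0, -1.9, 0, 0, 0, 0, 22],
    [0, -2.3, 0, 0, 0, 0, 22],
    [0, -2.7, 0, 0, 0, 0, 22],
    [0, -3.1, 0, 0, 0, 0, 22],
    [0, -3.5, 0, 0, 0, 0, 22],
    [0, -3.9, 0, 0, 0, 0, 22],
    [0, -4.3, 0, 0, 0, 0, 22],
    [0, -4.6, 0, 0, 0, 0, 22]
  ]
}}

```text
time_s: 21.7
tcp_pos: [0.6107, -0.0948, 0.0297]
ee_rot: [[-1.0, 0.001, -0.0], [0.001, 1.0, -0.0], [0.0, -0.0, -1.0]]
wrist_force: [0.4, 3.3, 2.2]
gripper_width: 0.253
```

```bash
python3 to.py .5625 -.223 .03 69
```

```text
[1.922, -5.13, -0.01, -0.001, -0.004, 4.191]
21.7 [ 0.6107 -0.0948  0.0297] [0.38 3.33 2.25] 22.0
```

{"fn": "play_rows", "kwargs": {
  "deltas": [
    [0, 0, 0, 0, 0, 1.4, 22],
    [0, 0, 0, 0, 0, 2.8, 22],
    [0, 0, 0, 0, 0, 4.19, 22],
    [0.13, -0.34, 0, 0, 0, 4.19, 22],
    [0.26, -0.68, 0, 0, 0, 4.19, 22],
    [0.39, -1.03, 0, 0, 0, 4.19, 22],
    [0.52, -1.38, 0, 0, 0, 4.19, 22],
    [0.65, -1.73, 0, 0, 0, 4.19, 22],
    [0.78, -2.08, 0, 0, 0, 4.19, 22],
    [0.91, -2.43, 0, 0, 0, 4.19, 22],
    [1.04, -2.78, 0, 0, 0, 4.19, 22],
    [1.17, -3.13, 0, 0, 0, 4.19, 22]
  ]
}}

```text
time_s: 22.9
tcp_pos: [0.5812, -0.1728, 0.0298]
ee_rot: [[-0.934, 0.358, -0.0], [0.358, 0.934, 0.0], [0.0, -0.0, -1.0]]
wrist_force: [-0.7, 1.9, -1.2]
gripper_width: 0.249
```

```bash
python3 to.py .5625 -.223 .03 69
```

```text
[-0.02, -2.143, -0.009, -0.0, -0.001, 0.006]
22.9 [ 0.5812 -0.1728  0.0298] [-0.66  1.91 -1.21] 21.7
```

{"fn": "play_rows", "kwargs": {
  "deltas": [
    [0, -0.4, 0, 0, 0, 0, 22],
    [0, -0.8, 0, 0, 0, 0, 22],
    [0, -1.2, 0, 0, 0, 0, 22],
    [0, -1.6, 0, 0, 0, 0, 22],
    [0, -1.9, 0, 0, 0, 0, 22],
    [0, -2.1, 0, 0, 0, 0, 22],
    [0, -2.1, 0, 0, 0, 0, 40],
    [0, -2.1, 0, 0, 0, 0, 40],
    [0, -2.1, 0, 0, 0, 0, 40],
    [0, -2.1, -1, 0, 0, 0, 40],
    [0, -2.1, -2.8, 0, 0, 0, 40],
    [0, -2.1, -2.8, 0, 0, 0, 40]
  ]
}}

```text
time_s: 24.1
tcp_pos: [0.5672, -0.222, 0.1064]
ee_rot: [[-0.935, 0.356, 0.012], [0.356, 0.935, -0.004], [-0.013, 0.001, -1.0]]
wrist_force: [0.6, -0.5, -0.1]
gripper_width: 0.461
```

```bash
python3 to.py .516 -.0195 .1 -108.6
```

```text
[4.797, 6.842, 0.199, 0.227, -0.011, 35.552]
24.1 [ 0.5672 -0.222   0.1064] [ 0.57 -0.48 -0.06] 40.1
```

```bash
python3 - <<'E'
from h import *
for n in ('side','top'):
    c=r.capture(n); cv2.imwrite(f'pics/{n}6.png',c['pixels'][:,:,::-1]); np.savez(f'{n}6.npz',**c)
E
python3 to.py .516 -.0195 .1 78
```

```text
[4.659, 6.843, 0.044, 0.008, 0.037, -1.79]
24.2 [ 0.5636 -0.2209  0.1013] [-0.64  0.7  -1.1 ] 39.7
```

View pics/side6.png

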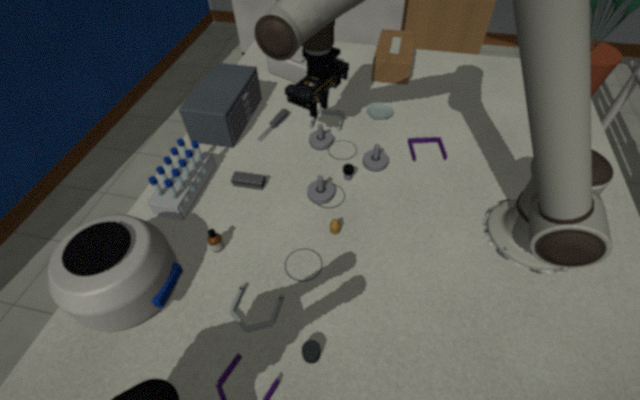

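{"fn": "play_rows", "kwargs": {
  "deltas": [
    [1, 1.4, 0, 0, 0, -1, 40],
    [2, 2.9, 0, 0, 0, -1.8, 40],
    [3, 4.4, 0, 0, 0, -1.8, 40],
    [4, 5.9, 0, 0, 0, -1.8, 40],
    [4.66, 6.84, 0, 0, 0, -1.8, 40],
    [4.66, 6.84, 0, 0, 0, -1.8, 40],
    [4.66, 6.84, 0, 0, 0, -1.8, 40],
    [4.66, 6.84, 0, 0, 0, -1.8, 40]
  ]
}}

```text
time_s: 25.0
tcp_pos: [0.515, -0.0203, 0.0992]
ee_rot: [[-0.978, 0.208, -0.001], [0.208, 0.978, -0.0], [0.001, -0.001, -1.0]]
wrist_force: [-0.3, -0.5, -0.5]
gripper_width: 0.459
```

```bash
python3 to.py .516 -.0195 .03 78;python3 to.py .57 .237 .1 78
```

```text
[-0.038, 0.04, 2.766, -0.007, -0.013, -0.001]
25.0 [ 0.515  -0.0203  0.0992] [-0.33 -0.51 -0.52] 39.9
[-0.014, 10.523, -0.041, -0.007, -0.013, -0.001]
25.0 [ 0.515  -0.0203  0.0992] [-0.33 -0.51 -0.52] 39.9
```

{"fn": "play_rows", "kwargs": {
  "deltas": [
    [0, 0, 0.8, 0, 0, 0, 40],
    [0, 0, 1.7, 0, 0, 0, 40],
    [0, 0, 2.5, 0, 0, 0, 40],
    [0, 0, 2.78, 0, 0, 0, 40],
    [0, 0, 2.78, 0, 0, 0, 22],
    [0, 0, 2.78, 0, 0, 0, 22],
    [0, 0, 2.78, 0, 0, 0, 22],
    [0, 0.1, 2.78, 0, 0, 0, 22],
    [0, 0.3, 2.76, 0, 0, 0, 22],
    [0, 0.6, 2.74, 0, 0, 0, 22],
    [0, 0.9, 2.72, 0, 0, 0, 22]
  ]
}}

```text
time_s: 26.1
tcp_pos: [0.5187, 0.0021, 0.0315]
ee_rot: [[-0.978, 0.208, -0.002], [0.208, 0.978, -0.001], [0.002, -0.001, -1.0]]
wrist_force: [-0.9, -3.4, -4.2]
gripper_width: 0.255
```

{"fn": "play_rows", "kwargs": {
  "deltas": [
    [0, 0.3, 0, 0, 0, 0, 22],
    [0, 0.6, 0, 0, 0, 0, 22],
    [0, 0.9, 0, 0, 0, 0, 22],
    [0, 1.2, 0, 0, 0, 0, 22],
    [0, 1.5, 0, 0, 0, 0, 22],
    [0, 1.8, 0, 0, 0, 0, 22],
    [0, 2.1, 0, 0, 0, 0, 22],
    [0, 2.4, 0, 0, 0, 0, 22],
    [0, 2.7, 0, 0, 0, 0, 22],
    [0, 3.0, 0, 0, 0, 0, 22]
  ]
}}

```text
time_s: 27.1
tcp_pos: [0.5354, 0.0762, 0.0318]
ee_rot: [[-0.978, 0.207, -0.0], [0.207, 0.978, -0.0], [0.0, -0.0, -1.0]]
wrist_force: [-1.8, -2.7, -3.3]
gripper_width: 0.249
```

{"fn": "play_rows", "kwargs": {
  "deltas": [
    [0, 0.4, 0, 0, 0, 0, 22],
    [0, 0.8, 0, 0, 0, 0, 22],
    [0, 1.2, 0, 0, 0, 0, 22],
    [0, 1.6, 0, 0, 0, 0, 22],
    [0, 2.0, 0, 0, 0, 0, 22],
    [0, 2.4, 0, 0, 0, 0, 22],
    [0, 2.8, 0, 0, 0, 0, 22],
    [0, 3.2, 0, 0, 0, 0, 22],
    [0, 3.6, 0, 0, 0, 0, 22],
    [0, 4.0, 0, 0, 0, 0, 22],
    [0, 4.4, 0, 0, 0, 0, 22],
    [0, 4.8, 0, 0, 0, 0, 22]
  ]
}}

```text
time_s: 28.3
tcp_pos: [0.5604, 0.1938, 0.0317]
ee_rot: [[-0.978, 0.207, -0.0], [0.207, 0.978, -0.0], [0.0, -0.0, -1.0]]
wrist_force: [-1.6, -4.7, -2.3]
gripper_width: 0.253
```

```bash
python3 to.py .57 .237 .032 86.6; python3 - <<'E'
from h import *
for n in ('side','top'):
    c=r.capture(n); cv2.imwrite(f'pics/{n}7.png',c['pixels'][:,:,::-1]); np.savez(f'{n}7.npz',**c)
E
```

```text
[-0.018, 1.77, -0.011, -0.002, -0.002, -1.715]
28.3 [0.5604 0.1938 0.0317] [-1.63 -4.73 -2.26] 22.0
```

View pics/side7.png

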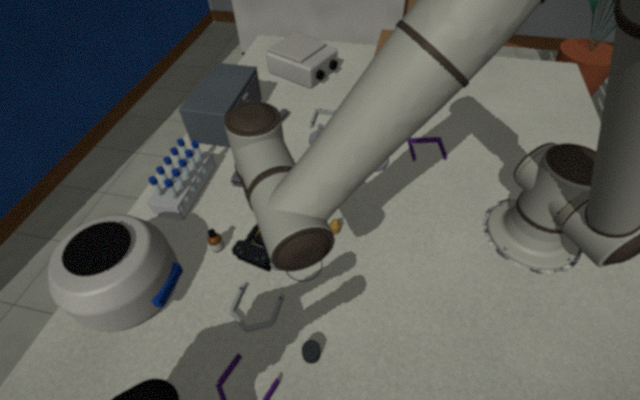

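View pics/top7.png

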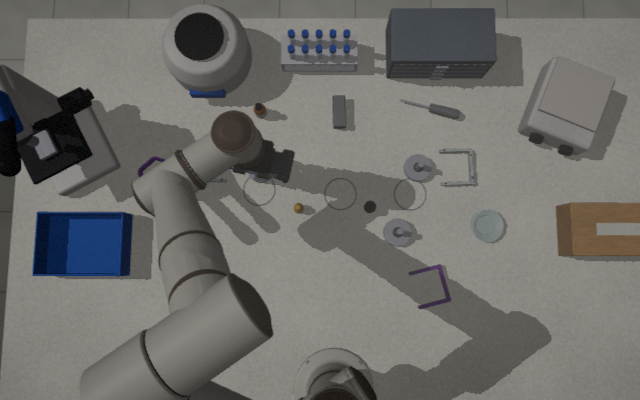

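{"fn": "play_rows", "kwargs": {
  "deltas": [
    [-0.01, 0.35, 0, 0, 0, 0, 22],
    [-0.01, 0.7, 0, 0, 0, 0, 22],
    [-0.01, 1.05, 0, 0, 0, 0, 22],
    [-0.01, 1.35, 0, 0, 0, 0, 22],
    [-0.01, 1.6, 0, 0, 0, 0, 22],
    [-0.01, 1.6, 0, 0, 0, -0.9, 22],
    [-0.01, 1.6, 0, 0, 0, -1.72, 22],
    [-0.01, 1.6, 0, 0, 0, -1.72, 22]
  ]
}}

```text
time_s: 29.2
tcp_pos: [0.5689, 0.2324, 0.0322]
ee_rot: [[-0.998, 0.059, 0.0], [0.059, 0.998, 0.0], [-0.0, 0.0, -1.0]]
wrist_force: [-2.3, -2.0, 0.3]
gripper_width: 0.254
```

```bash
python3 to.py .575 .3265 .032 86.6; python3 - <<'E'
from fit import *
s=r.sense(); p=s['tcp_pos'][:2]; V=np.array([.575,.3235]); d=np.array([np.cos(np.radians(86.6)),np.sin(np.radians(86.6))])
print('along',(V-p)@d,'lat',(p-V)@np.array([-d[1],d[0]]))
E
```

```text
[-0.021, 3.774, 0.011, 0.006, 0.004, 0.003]
29.2 [0.5689 0.2324 0.0322] [-2.35 -1.99  0.3 ] 22.1
along 0.09134448010748686 lat 0.0006884102350409994
```

{"fn": "play_rows", "kwargs": {
  "deltas": [
    [0, 0.3, 0, 0, 0, 0, 22],
    [0, 0.6, 0, 0, 0, 0, 22],
    [0, 0.9, 0, 0, 0, 0, 22],
    [0, 1.2, 0, 0, 0, 0, 22],
    [0, 1.4, 0, 0, 0, 0, 22],
    [0, 1.6, 0, 0, 0, 0, 22]
  ]
}}

```text
time_s: 29.8
tcp_pos: [0.5718, 0.2716, 0.0323]
ee_rot: [[-0.998, 0.06, 0.001], [0.06, 0.998, -0.001], [-0.001, -0.001, -1.0]]
wrist_force: [0.9, -5.7, 0.7]
gripper_width: 0.254
```

{"fn": "play_rows", "kwargs": {
  "deltas": [
    [0, 0.2, 0, 0, 0, 0, 22],
    [0, 0.4, 0, 0, 0, 0, 22],
    [0, 0.6, 0, 0, 0, 0, 22]
  ]
}}

```text
time_s: 30.1
tcp_pos: [0.5721, 0.286, 0.0322]
ee_rot: [[-0.998, 0.06, -0.001], [0.06, 0.998, -0.002], [0.001, -0.002, -1.0]]
wrist_force: [-1.0, -7.1, 1.8]
gripper_width: 0.25
```

{"fn": "play_rows", "kwargs": {
  "deltas": [
    [0, 0.2, 0, 0, 0, 0, 22],
    [0, 0.4, 0, 0, 0, 0, 22],
    [0, 0.6, 0, 0, 0, 0, 22]
  ]
}}

```text
time_s: 30.4
tcp_pos: [0.5728, 0.3008, 0.0322]
ee_rot: [[-0.998, 0.06, -0.001], [0.06, 0.998, -0.002], [0.001, -0.002, -1.0]]
wrist_force: [-0.7, -5.6, 1.2]
gripper_width: 0.252
```

{"fn": "play_rows", "kwargs": {
  "deltas": [
    [0, 0.2, 0, 0, 0, 0, 22],
    [0, 0.4, 0, 0, 0, 0, 22],
    [0, 0.6, 0, 0, 0, 0, 22],
    [0, 0.72, 0, 0, 0, 0, 22]
  ]
}}

```text
time_s: 30.8
tcp_pos: [0.5739, 0.3189, 0.0322]
ee_rot: [[-0.998, 0.06, -0.001], [0.06, 0.998, -0.002], [0.001, -0.002, -1.0]]
wrist_force: [-0.4, -6.0, 1.6]
gripper_width: 0.254
```

{"fn": "play_rows", "kwargs": {
  "deltas": [
    [0, 0.06, 0, 0, 0, 0, 22],
    [0, 0.12, 0, 0, 0, 0, 22]
  ]
}}

```text
time_s: 31.0
tcp_pos: [0.5741, 0.3216, 0.0322]
ee_rot: [[-0.998, 0.06, -0.001], [0.06, 0.998, -0.002], [0.001, -0.003, -1.0]]
wrist_force: [0.4, -6.3, 2.2]
gripper_width: 0.253
```

{"fn": "play_rows", "kwargs": {
  "deltas": [
    [0, 0.06, 0, 0, 0, 0, 22],
    [0, 0.1, 0, 0, 0, 0, 22]
  ]
}}

```text
time_s: 31.2
tcp_pos: [0.5742, 0.3241, 0.0322]
ee_rot: [[-0.998, 0.06, -0.001], [0.06, 0.998, -0.002], [0.001, -0.003, -1.0]]
wrist_force: [-0.9, -7.2, 2.5]
gripper_width: 0.253
```

{"fn": "play_rows", "kwargs": {
  "deltas": [
    [0, 0.05, 0, 0, 0, 0, 22]
  ]
}}

```text
time_s: 31.3
tcp_pos: [0.5744, 0.3246, 0.0323]
ee_rot: [[-0.998, 0.06, -0.001], [0.06, 0.998, -0.004], [0.001, -0.004, -1.0]]
wrist_force: [1.2, -10.7, 2.6]
gripper_width: 0.254
```

{"fn": "play_rows", "kwargs": {
  "deltas": [
    [0, 0.04, 0, 0, 0, 0, 22]
  ]
}}

```text
time_s: 31.4
tcp_pos: [0.5748, 0.325, 0.0324]
ee_rot: [[-0.998, 0.06, -0.001], [0.06, 0.998, -0.005], [0.001, -0.005, -1.0]]
wrist_force: [2.3, -10.9, 3.5]
gripper_width: 0.253
```

{"fn": "play_rows", "kwargs": {
  "deltas": [
    [0, 0.04, 0, 0, 0, 0, 22]
  ]
}}

```text
time_s: 31.5
tcp_pos: [0.5752, 0.3254, 0.0326]
ee_rot: [[-0.998, 0.06, -0.001], [0.06, 0.998, -0.005], [0.0, -0.005, -1.0]]
wrist_force: [3.2, -13.0, 2.8]
gripper_width: 0.255
```

{"fn": "play_rows", "kwargs": {
  "deltas": [
    [-0.06, 0.0, 0, 0, 0, 0, 22],
    [-0.08, 0.0, 0, 0, 0, 0, 22]
  ]
}}

```text
time_s: 31.7
tcp_pos: [0.5771, 0.3257, 0.0324]
ee_rot: [[-0.998, 0.061, -0.001], [0.061, 0.998, -0.004], [0.001, -0.004, -1.0]]
wrist_force: [0.7, -9.7, 2.2]
gripper_width: 0.255
```

```bash
python3 - <<'E'
from fit import *
s=r.sense();print(s['wrist_force'],s['tcp_pos'])
for n in ('side','top'):
    c=r.capture(n); np.savez(f'{n}8.npz',**c)
    u=proj(c,[.575,.3235,0]).astype(int); x0,y0=max(u[0]-80,0),max(u[1]-60,0)
    cv2.imwrite(f'pics/{n}8.png',cv2.resize(c['pixels'][y0:y0+120,x0:x0+160,::-1],None,fx=4,fy=4,interpolation=cv2.INTER_CUBIC))
E
```

```text
[ 0.65538388 -9.69206216  2.23452594] [0.57711316 0.32572636 0.03237633]
```

View pics/side8.png

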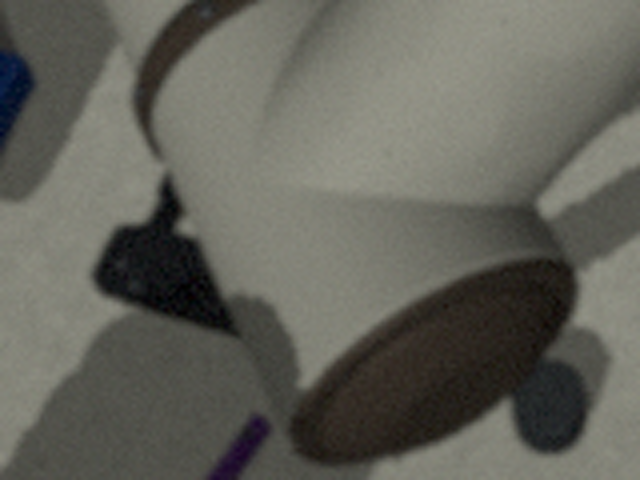

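{"fn": "play_rows", "kwargs": {
  "deltas": [
    [0, 0.04, 0, 0, 0, 0, 22]
  ]
}}

```text
time_s: 31.9
tcp_pos: [0.5772, 0.3262, 0.0326]
ee_rot: [[-0.998, 0.06, -0.001], [0.06, 0.998, -0.005], [0.001, -0.005, -1.0]]
wrist_force: [3.9, -12.9, 4.0]
gripper_width: 0.254
```

{"fn": "play_rows", "kwargs": {
  "deltas": [
    [0, 0.04, 0, 0, 0, 0, 22]
  ]
}}

```text
time_s: 32.0
tcp_pos: [0.5776, 0.3266, 0.0328]
ee_rot: [[-0.998, 0.06, -0.001], [0.06, 0.998, -0.006], [0.0, -0.006, -1.0]]
wrist_force: [3.4, -14.6, 4.1]
gripper_width: 0.252
```

{"fn": "play_rows", "kwargs": {
  "deltas": [
    [-0.06, 0.0, 0, 0, 0, 0, 22],
    [-0.12, 0.0, 0, 0, 0, 0, 22]
  ]
}}

```text
time_s: 32.2
tcp_pos: [0.5782, 0.3259, 0.0322]
ee_rot: [[-0.998, 0.061, -0.006], [0.061, 0.998, -0.008], [0.005, -0.008, -1.0]]
wrist_force: [-5.0, -11.3, 7.3]
gripper_width: 0.256
```

{"fn": "play_rows", "kwargs": {
  "deltas": [
    [0, 0.04, 0, 0, 0, 0, 22]
  ]
}}

```text
time_s: 32.3
tcp_pos: [0.5781, 0.3262, 0.0323]
ee_rot: [[-0.998, 0.061, -0.006], [0.061, 0.998, -0.009], [0.006, -0.01, -1.0]]
wrist_force: [-1.8, -14.4, 7.8]
gripper_width: 0.255
```

{"fn": "play_rows", "kwargs": {
  "deltas": [
    [0, 0.04, 0, 0, 0, 0, 22]
  ]
}}

```text
time_s: 32.4
tcp_pos: [0.578, 0.3264, 0.0323]
ee_rot: [[-0.998, 0.061, -0.007], [0.061, 0.998, -0.011], [0.006, -0.011, -1.0]]
wrist_force: [-0.9, -17.0, 8.5]
gripper_width: 0.256
```

{"fn": "play_rows", "kwargs": {
  "deltas": [
    [0.1, -0.15, 0, 0, 0, 0, 22],
    [0.1, -0.35, 0, 0, 0, 0, 26],
    [0.1, -0.35, 0, 0, 0, 0, 40],
    [0.1, -0.35, 0, 0, 0, 0, 40],
    [0.1, -0.35, 0, 0, 0, 0, 40]
  ]
}}

```text
time_s: 32.9
tcp_pos: [0.5771, 0.325, 0.0321]
ee_rot: [[-0.998, 0.058, 0.001], [0.058, 0.998, 0.001], [-0.001, 0.001, -1.0]]
wrist_force: [-0.5, -0.4, -0.5]
gripper_width: 0.435
```

{"fn": "play_rows", "kwargs": {
  "deltas": [
    [0, 0, -1.2, 0, 0, 0, 40],
    [0, 0, -2.8, 0, 0, 0, 40],
    [0, -2, -2.8, 0, 0, 0, 40],
    [0, -4, -2.8, 0, 0, 0, 40],
    [0, -6, -2.8, 0, 0, 0, 40],
    [0, -8, -2.8, 0, 0, 0, 40],
    [0, -9, -2.8, 0, 0, 0, 40],
    [0, -9, -2.8, 0, 0, 0, 40]
  ]
}}

```text
time_s: 33.7
tcp_pos: [0.5631, 0.0967, 0.1021]
ee_rot: [[-0.998, 0.063, -0.0], [0.063, 0.998, 0.0], [0.0, 0.0, -1.0]]
wrist_force: [0.4, 0.2, 0.1]
gripper_width: 0.459
```

```bash
cat > look.py <<'E'
from ring import *
import sys
tag=sys.argv[1]; x,y=float(sys.argv[2]),float(sys.argv[3])
o=[]
for n in ('top','side'):
    c=r.capture(n); np.savez(f'{n}{tag}.npz',**c); cv2.imwrite(f'pics/{n}{tag}.png',c['pixels'][:,:,::-1])
    u=proj(c,[x,y,0]).astype(int); x0,y0=max(u[0]-30,0),max(u[1]-30,0)
    o.append(cv2.resize(c['pixels'][y0:y0+60,x0:x0+60,::-1],(390,390),interpolation=cv2.INTER_CUBIC))
cv2.imwrite(f'pics/look{tag}.png',np.hstack(o))
s=r.sense();print(s['time_s'],s['tcp_pos'],s['wrist_force'])
E
python3 look.py 9 .575 .3235
```

```text
33.8 [0.564132   0.09953026 0.10216783] [ 0.58193772 -0.56615637 -0.59440068]
```

View pics/look9.png

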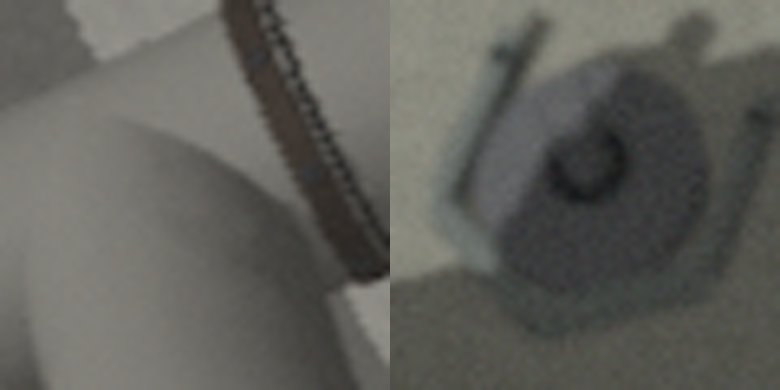

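```bash
python3 - <<'E'
from ring import *
t=dict(np.load('top7.npz')); s=dict(np.load('side9.npz'))
L=(.5635,-.2195);M=(.393,-.166)
P=lambda p,sg:(p[0],p[1]+sg*.0025)
overlay([(t,P(L,1)),(t,P(M,1)),(s,P(L,-1)),(s,P(M,-1))],'pics/ov9.png',spot=False)
E
```

```text
(no output)
```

View pics/ov9.png

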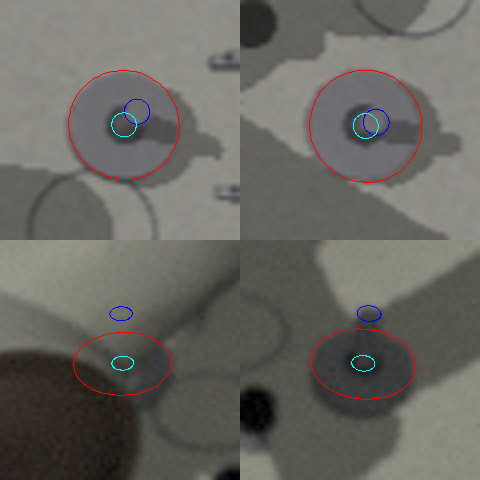

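```bash
python3 to.py .5635 -.2195 .1 92
```

```text
[-0.733, -12.74, 0.078, 0.008, 0.016, -1.081]
33.8 [0.5641 0.0995 0.1022] [ 0.58 -0.57 -0.59] 40.0
```

{"fn": "play_rows", "kwargs": {
  "deltas": [
    [-0.1, -2, 0, 0, 0, -1.08, 40],
    [-0.2, -4, 0, 0, 0, -1.08, 40],
    [-0.3, -6, 0, 0, 0, -1.08, 40],
    [-0.45, -8, 0, 0, 0, -1.08, 40],
    [-0.6, -10, 0, 0, 0, -1.08, 40],
    [-0.7, -12, 0, 0, 0, -1.08, 40],
    [-0.73, -12.74, 0, 0, 0, -1.08, 40],
    [-0.73, -12.74, 0, 0, 0, -1.08, 40],
    [-0.73, -12.74, 0, 0, 0, -1.08, 40]
  ]
}}

```text
time_s: 34.7
tcp_pos: [0.5638, -0.2188, 0.1015]
ee_rot: [[-0.999, -0.036, 0.0], [-0.036, 0.999, 0.0], [-0.0, 0.0, -1.0]]
wrist_force: [-0.1, 0.2, -0.5]
gripper_width: 0.458
```

```bash
python3 look.py 10 .575 .3235;  python3 to.py .5635 -.2195 .03 92
python3 - <<'E'
from fit import *
from ring import ring
# overlay expected home foot disc in fitted dock, each camera own fit
o=[]
for n,p in (('top',(.575,.3263,1.5)),('side',(.5743,.3209,1.5236))):
    c=dict(np.load(f'{n}10.npz')); u=proj(c,[p[0],p[1],0]).astype(int); x0,y0=u-30; S=6
    cr=cv2.resize(c['pixels'][y0:y0+60,x0:x0+60,::-1],None,fx=S,fy=S,interpolation=cv2.INTER_CUBIC)
    raw=cr.copy()
    cv2.polylines(cr,[np.round((ring(c,p,.036,.02)+.5-[x0,y0])*S).astype(int)],True,(0,0,255),1)
    for h in outline(c,vee,np.array(p),z0=.016): cv2.polylines(cr,[np.round((h+.5-[x0,y0])*S).astype(int)],True,(0,255,0),1)
    o.append(cr)
cv2.imwrite('pics/vee10.png',np.hstack(o))
E
```

```text
34.8 [ 0.56368501 -0.21808787  0.10174862] [-0.24366998  0.45616117  0.1082486 ]
[0.01, -0.057, 2.87, 0.002, 0.001, 0.032]
34.8 [ 0.5637 -0.2181  0.1017] [-0.24  0.46  0.11] 40.2
```

View pics/vee10.png

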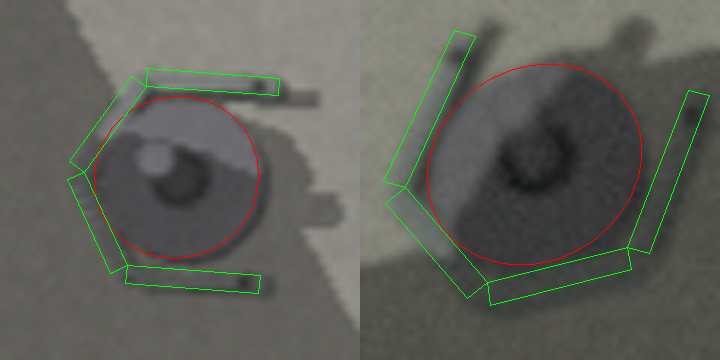

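View pics/look10.png

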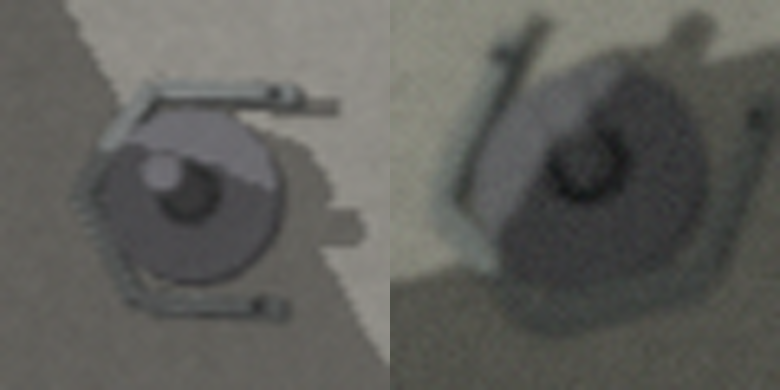

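{"fn": "play_rows", "kwargs": {
  "deltas": [
    [0, -0.03, 0.8, 0, 0, 0, 40],
    [0, -0.03, 1.7, 0, 0, 0, 40],
    [0, -0.03, 2.5, 0, 0, 0, 40],
    [0, -0.03, 2.86, 0, 0, 0, 40],
    [0, -0.03, 2.86, 0, 0, 0, 22],
    [0, -0.03, 2.86, 0, 0, 0, 22],
    [0, -0.03, 2.86, 0, 0, 0, 22],
    [0, -0.1, 2.84, 0, 0, 0, 22],
    [0, -0.3, 2.82, 0, 0, 0, 22],
    [0, -0.55, 2.82, 0, 0, 0, 22],
    [0, -0.8, 2.82, 0, 0, 0, 22],
    [0, -1.05, 2.82, 0, 0, 0, 22]
  ]
}}

```text
time_s: 36.0
tcp_pos: [0.5643, -0.2466, 0.0318]
ee_rot: [[-0.999, -0.035, 0.001], [-0.035, 0.999, -0.0], [-0.001, -0.0, -1.0]]
wrist_force: [-0.0, 3.3, 1.8]
gripper_width: 0.256
```

{"fn": "play_rows", "kwargs": {
  "deltas": [
    [0, -0.25, 0, 0, 0, 0, 22],
    [0, -0.5, 0, 0, 0, 0, 22],
    [0, -0.75, 0, 0, 0, 0, 22]
  ]
}}

```text
time_s: 36.3
tcp_pos: [0.5646, -0.2653, 0.0313]
ee_rot: [[-0.999, -0.035, -0.0], [-0.035, 0.999, 0.0], [0.0, 0.0, -1.0]]
wrist_force: [-0.0, 3.4, 2.8]
gripper_width: 0.252
```

{"fn": "play_rows", "kwargs": {
  "deltas": [
    [0, -0.25, 0, 0, 0, 0, 22],
    [0, -0.5, 0, 0, 0, 0, 22],
    [0, -0.75, 0, 0, 0, 0, 22]
  ]
}}

```text
time_s: 36.6
tcp_pos: [0.5652, -0.284, 0.0313]
ee_rot: [[-0.999, -0.035, -0.0], [-0.035, 0.999, 0.0], [0.0, 0.0, -1.0]]
wrist_force: [-1.1, 2.5, 2.8]
gripper_width: 0.251
```

{"fn": "play_rows", "kwargs": {
  "deltas": [
    [0, -0.2, 0, 0, 0, 0, 22],
    [0, -0.4, 0, 0, 0, 0, 22],
    [0, -0.6, 0, 0, 0, 0, 22]
  ]
}}

```text
time_s: 36.9
tcp_pos: [0.5657, -0.2989, 0.0312]
ee_rot: [[-0.999, -0.035, -0.0], [-0.035, 0.999, 0.0], [0.0, 0.0, -1.0]]
wrist_force: [-0.4, 3.7, 2.6]
gripper_width: 0.252
```

{"fn": "play_rows", "kwargs": {
  "deltas": [
    [0, -0.2, 0, 0, 0, 0, 22],
    [0, -0.4, 0, 0, 0, 0, 22],
    [0, -0.55, 0, 0, 0, 0, 22]
  ]
}}

```text
time_s: 37.2
tcp_pos: [0.5662, -0.3127, 0.0312]
ee_rot: [[-0.999, -0.035, -0.0], [-0.035, 0.999, 0.0], [0.0, 0.0, -1.0]]
wrist_force: [-1.0, 2.6, 2.7]
gripper_width: 0.252
```

{"fn": "play_rows", "kwargs": {
  "deltas": [
    [0, -0.08, 0, 0, 0, 0, 22],
    [0, -0.16, 0, 0, 0, 0, 22]
  ]
}}

```text
time_s: 37.4
tcp_pos: [0.5664, -0.3164, 0.0312]
ee_rot: [[-0.999, -0.035, -0.0], [-0.035, 0.999, 0.0], [0.0, 0.0, -1.0]]
wrist_force: [-0.6, 2.9, 2.4]
gripper_width: 0.25
```

{"fn": "play_rows", "kwargs": {
  "deltas": [
    [0, -0.06, 0, 0, 0, 0, 22]
  ]
}}

```text
time_s: 37.5
tcp_pos: [0.5664, -0.3178, 0.0312]
ee_rot: [[-0.999, -0.035, -0.0], [-0.035, 0.999, 0.0], [0.0, 0.0, -1.0]]
wrist_force: [0.4, 3.1, 2.6]
gripper_width: 0.257
```

{"fn": "play_rows", "kwargs": {
  "deltas": [
    [0, -0.06, 0, 0, 0, 0, 22],
    [0, -0.12, 0, 0, 0, 0, 22]
  ]
}}

```text
time_s: 37.7
tcp_pos: [0.5665, -0.3207, 0.0312]
ee_rot: [[-0.999, -0.036, -0.0], [-0.036, 0.999, 0.0], [0.0, 0.0, -1.0]]
wrist_force: [-0.6, 2.6, 2.1]
gripper_width: 0.255
```

{"fn": "play_rows", "kwargs": {
  "deltas": [
    [0, -0.05, 0, 0, 0, 0, 22]
  ]
}}

```text
time_s: 37.8
tcp_pos: [0.5666, -0.322, 0.0312]
ee_rot: [[-0.999, -0.035, -0.0], [-0.035, 0.999, 0.0], [0.0, 0.0, -1.0]]
wrist_force: [-0.0, 3.2, 1.1]
gripper_width: 0.25
```

{"fn": "play_rows", "kwargs": {
  "deltas": [
    [0, -0.05, 0, 0, 0, 0, 22]
  ]
}}

```text
time_s: 37.9
tcp_pos: [0.5666, -0.3232, 0.0312]
ee_rot: [[-0.999, -0.035, -0.0], [-0.035, 0.999, 0.0], [0.0, 0.0, -1.0]]
wrist_force: [0.2, 7.9, 3.7]
gripper_width: 0.25
```

{"fn": "play_rows", "kwargs": {
  "deltas": [
    [0, -0.05, 0, 0, 0, 0, 22]
  ]
}}

```text
time_s: 38.0
tcp_pos: [0.5666, -0.3233, 0.0312]
ee_rot: [[-0.999, -0.035, -0.001], [-0.035, 0.999, 0.002], [0.0, 0.002, -1.0]]
wrist_force: [0.3, 9.8, 5.0]
gripper_width: 0.253
```

{"fn": "play_rows", "kwargs": {
  "deltas": [
    [0, 0.08, 0, 0, 0, 0, 22],
    [0, 0.18, 0, 0, 0, 0, 26],
    [0, 0.18, 0, 0, 0, 0, 40],
    [0, 0.18, 0, 0, 0, 0, 40],
    [0, 0.18, 0, 0, 0, 0, 40],
    [0, 0.18, -1.2, 0, 0, 0, 40],
    [0, 0.18, -2.8, 0, 0, 0, 40],
    [0, 2, -2.8, 0, 0, 0, 40],
    [0, 4, -3.5, 0, 0, 0, 40],
    [0, 6, -4, 0, 0, 0, 40],
    [0, 8, -4, 0, 0, 0, 40],
    [0, 10, -4, 0, 0, 0, 40]
  ]
}}

```text
time_s: 39.2
tcp_pos: [0.5582, -0.0774, 0.1322]
ee_rot: [[-0.999, -0.035, 0.002], [-0.035, 0.999, 0.0], [-0.002, -0.0, -1.0]]
wrist_force: [0.5, 0.0, -0.4]
gripper_width: 0.458
```

{"fn": "play_rows", "kwargs": {
  "deltas": [
    [0, 2, 0, 0, 0, 0, 40],
    [0, 2.5, 0, 0, 0, 0, 40],
    [0, 2.5, 0, 0, 0, 0, 40]
  ]
}}

```text
time_s: 39.5
tcp_pos: [0.5559, -0.0148, 0.1315]
ee_rot: [[-0.999, -0.039, 0.001], [-0.039, 0.999, 0.0], [-0.001, 0.0, -1.0]]
wrist_force: [1.0, -0.4, 0.3]
gripper_width: 0.46
```

```bash
python3 look.py 11 .567 -.32
python3 - <<'E'
from fit import *
from ring import ring
o=[]
for n,p in (('top',(.5663,-.3176,-1.534)),('side',(.5683,-.323,-1.52))):
    c=dict(np.load(f'{n}11.npz')); u=proj(c,[p[0],p[1],0]).astype(int); x0,y0=u-30; S=6
    cr=cv2.resize(c['pixels'][y0:y0+60,x0:x0+60,::-1],None,fx=S,fy=S,interpolation=cv2.INTER_CUBIC)
    cv2.polylines(cr,[np.round((ring(c,p,.036,.02)+.5-[x0,y0])*S).astype(int)],True,(0,0,255),1)
    for h in outline(c,sq,np.array(p),z0=.016): cv2.polylines(cr,[np.round((h+.5-[x0,y0])*S).astype(int)],True,(0,255,0),1)
    o.append(cr)
cv2.imwrite('pics/sq11.png',np.hstack(o))
E
```

```text
39.6 [ 0.5558135  -0.01698763  0.13132047] [-0.72115449  0.36245366  0.4294722 ]
```

View pics/sq11.png

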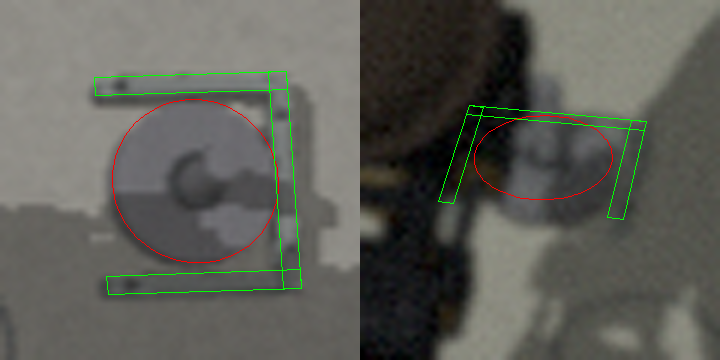

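View pics/top11.png

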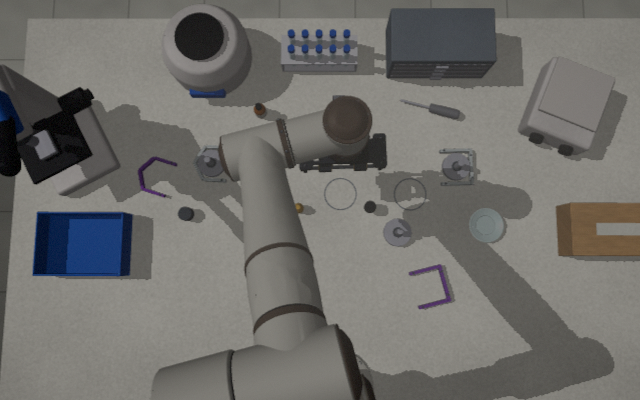

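View pics/side11.png

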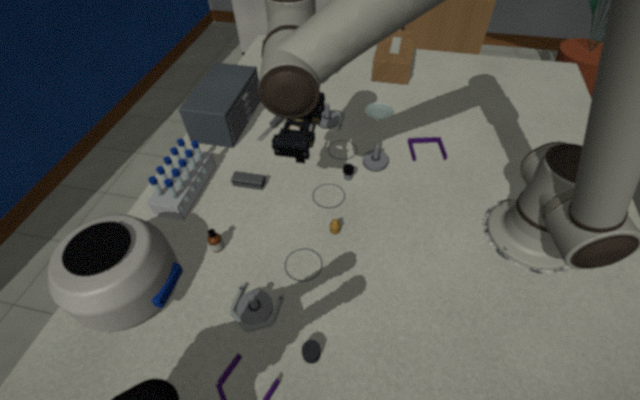

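```bash
python3 - <<'E'
from h import *
print(r.finish_job()); s=r.sense(); print(s['time_s'],s['wrist_force'])
E
```

```text
the job is handed in; nothing more can be done
None
the job is handed in; nothing more can be done
```

I handed the job in at about 39.6 s. The grippiest foot is home in the grey V-backed dock and the slipperiest is home in the grey square-backed dock. The third stands on the open bench at about (0.39, -0.17), roughly 0.2 m from the square dock and much farther from the V-backed one.

**Which foot was which:** I compared drag force corrected for the load on the sole.

| Circle | Drag coefficient | Role | Where it went |
|---|---|---|---|
| Middle | about 0.65 | most grip | V-backed dock |
| Right | about 0.48 | third | open bench |
| Left | 0.2–0.34 | slipperiest | square-backed dock |

**Order:** I slid the slipperiest foot out of the way to the square dock's mouth first. Then I pushed the grippiest home in the V, and finally the slipperiest home.

**Last checks:**
- **V-backed dock:** The foot stopped against both back walls, with the highest push reading about 17 N at the wrist. From above the disc matches its fully-home outline; in the side view it agrees within about 1–2 mm.
- **Square-backed dock:** The foot stopped against the back wall at about 10 N, and the top view matches. The arm partly hid this foot in the side view, so that one is not confirmed from both cameras.
- **Rest of the bench:** The bystanders I could see, and both purple look-alikes, had not moved. The gripper was clear of everything, with its fingertips about 13 cm above the bench.

**Disagreements:**
- The two cameras differed by about 5 mm in y, so I used the average.
- The drag of the left and right feet came out above the stated values (about 2.2 and 4 N, against 1.3 and 2.8 N), but the ranking was the same each time.

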